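# Unstack the painted panels into their frames

## Robot

A 6-joint arm with a two-finger parallel gripper is mounted at the origin on a cart in front of the work surface, level with it; the furniture and walls round the work are solid. World frame = base frame: x ahead of the robot, y to its left, z up, the work surface at z = 0. Lengths are in m, angles in rad, forces in N, time in s.
With the tool pointing down it reaches from about 0.3 to 1 m from the base axis. Payload 5.1 kg.
Tool frame: the origin (TCP) lies midway between the tips of the shut fingers; the grasp point (between the pads) lies 19 mm behind it; z points along the fingers, y is the direction in which the jaws open and shut (so a half turn about z gives the same grasp; the last joint's range is limited). The gripper opens to 95 mm and grips with 3 to 60 N. Pads are 20 mm wide; open, the fingers measure 119 mm over their backs; the gripper's body (75 mm by 180 mm) begins 59 mm behind the grasp point.
Start: joints at [-1.284, 0.124, 1.65, -0, 1.367, -0.083], TCP at [0.235, -0.606, 0.176] pointing down, gripper open.
Joint ranges: [-2.61, 2.61], [-1.02, 2.33], [0.03, 2.71], [-1.35, 4.49], [0.32, 2.68], [-2.91, 2.91]. Speed limits (rad/s): [2.57, 2.57, 3.14, 3.14, 3.14, 3.14].

## Interface

Orientations are given as a rotation vector (axis times angle).
In Python, from workcell import telemetry, cams, env, nets gives the robot as it stands.
- The arm moves only by the tool carry_out, never from a script. Its argument "motion" is a list of rows, each a list of 3 entries, a list of its own where there are three numbers: the opening in per cent of the stroke, from 0 (shut) to 100 (fully open), then the shift along the tool's x, y, z in cm, then the turn, a rotation vector about the tool's x, y, z in degrees. In form: [[fingers, [dx, dy, dz], [ax, ay, az]], ...]. A call has 1 to 10 rows; each row shifts and turns the commanded pose from where the row before left it, along the tool's axes as they then stand; what a row does not reach is not made up. A row lasts 1/12 s, in which the tool goes at most 41.7 mm and 7.16 degrees, less where a joint would pass 70% of its speed; a pose out of reach is approached as far as the arm can. A call is refused whole if a number of a shift passes 4.17 or a number of a turn 7.16, either way. A call with a gripper value outside its range is refused whole. The fingers move at their own pace and stop on an object; the grip force is fixed at half the most. Time passes only in rows, so rows that do not move let the fingers close. It gives the time, the measured TCP pose, the force and the opening at its end, in the units of the state.
- telemetry.observe(): the state, without advancing time (a new reading comes with each control period).
- cams.grab_frame(name): name is "scene" or "top"; returns a dict with "pixels" (420x560x3 uint8, red, green, blue), "fx", "fy", "cx", "cy" (pixels), "R" (3x3) and "t" (3): a world point X has camera coordinates R X + t. Camera axes: x right, y down, z forward; pixel columns grow to the right and rows downward; lengths in m; the calibration is good to about 2 mm. A picture is of the moment at which its call begins. There is no depth.
- env.finish_job(): hands the job in, once; it reports no verdict.
Trained networks look in the newest picture that a camera, given by its name, has taken for a name from the list of things; names that differ only in an ending like _2 or _b are one class to them, and where a whole thing is asked for, a point or a joint stands for the part that bears it (a point fixed in the world has none). Each returns a list of dicts, best first, with "score" (0 to 1); they miss things now and then, are a little off and sometimes report something else, mostly with a low value. They report only what shows in the picture. A call takes as long as a camera call.
- nets.cut_out(target, camera): "pixels" (420x560 bool, what is visible of it) and "extent" ([left, top, right, bottom] in pixels, round what is visible of it).
- nets.mark_of(target, camera): "centre" ([row, column] in pixels: a listed point, or the origin of a listed thing).
The state is a dict: "t": time; "joints": joint angles; "joint_velocities": joint speeds; "joint_efforts": joint torques, N m; "tcp_pos": TCP position; "tool_rot": TCP orientation; "force": force on the tool from outside, world axes, zero at the start; "moment": the same for the moment, N m; "grip_width": finger opening in m.
Only numpy, scipy, OpenCV 4.12 (cv2) and the standard library are available. Lean on these libraries where they do the work, as an engineer would, in place of code of your own. Each camera call takes 0.05 s, during which the arm holds its last target.

## Task

Four small painted panels lie in a stack on the bench. Take the stack apart from the top and lay each panel, painted face up, flat inside the frame made to its size (smallest panel in the smallest frame, and so on up), with its long side along the frame's. Set each down without dropping or tipping it, and leave the two wax tins behind the work standing where they are.

Things in the scene. Friction and masses are not known exactly. Their poses are not given: they have to be found in the camera images.
- panel_132: The largest painted panel: a loose solid wooden block 132 x 64 mm and 26 mm thick, plain wood sides, top face of dark blue wax with lighter and darker patches. Origin at the centre of its underside; x along its length (132 mm), y across (64 mm), z up through the painted face. It starts at the bottom of the stack, on the bench. About 198 g (may vary by a third).
- panel_108: The second largest painted panel: a loose solid wooden block 108 x 56 mm and 26 mm thick, plain wood sides, top face of teal green wax with lighter and darker patches. Origin at the centre of its underside; x along its length (108 mm), y across (56 mm), z up through the painted face. It starts in the stack, lying on the dark blue panel, roughly centred on it and turned up to about 6 degrees against it. About 142 g (may vary by a third).
- panel_84: The second smallest painted panel: a loose solid wooden block 84 x 48 mm and 26 mm thick, plain wood sides, top face of brick red wax with lighter and darker patches. Origin at the centre of its underside; x along its length (84 mm), y across (48 mm), z up through the painted face. It starts in the stack, lying on the teal green panel, roughly centred on it and turned up to about 6 degrees against it. About 94 g (may vary by a third).
- panel_60: The smallest painted panel: a loose solid wooden block 60 x 40 mm and 26 mm thick, plain wood sides, top face of golden yellow wax with lighter and darker patches. Origin at the centre of its underside; x along its length (60 mm), y across (40 mm), z up through the painted face. It starts in the stack, lying on the brick red panel, roughly centred on it and turned up to about 6 degrees against it. About 56 g (may vary by a third).
- frame_132: The largest frame, for the 132 x 64 mm dark blue panel: dark brown wood rim with black floor, fixed to the bench. A shallow open tray 164 x 96 mm outside, 148 x 80 mm inside the rim (8 mm of gap all round the panel), rim 8 mm wide and 14 mm high, floor 4 mm above the bench. A panel lying in it stands 16 mm proud of the rim. Origin at the centre of its underside; x along its length, y across, z up.
- frame_108: The second largest frame, for the 108 x 56 mm teal green panel: reddish mid-brown wood rim with black floor, fixed to the bench. A shallow open tray 140 x 88 mm outside, 124 x 72 mm inside the rim (8 mm of gap all round the panel), rim 8 mm wide and 14 mm high, floor 4 mm above the bench. A panel lying in it stands 16 mm proud of the rim. Origin at the centre of its underside; x along its length, y across, z up.
- frame_84: The second smallest frame, for the 84 x 48 mm brick red panel: light yellowish wood rim with black floor, fixed to the bench. A shallow open tray 116 x 80 mm outside, 100 x 64 mm inside the rim (8 mm of gap all round the panel), rim 8 mm wide and 14 mm high, floor 4 mm above the bench. A panel lying in it stands 16 mm proud of the rim. Origin at the centre of its underside; x along its length, y across, z up.
- frame_60: The smallest frame, for the 60 x 40 mm golden yellow panel: white painted rim with black floor, fixed to the bench. A shallow open tray 92 x 72 mm outside, 76 x 56 mm inside the rim (8 mm of gap all round the panel), rim 8 mm wide and 14 mm high, floor 4 mm above the bench. A panel lying in it stands 16 mm proud of the rim. Origin at the centre of its underside; x along its length, y across, z up.
- plum_tin: Bystander: small open light-grey metal tin of set plum-coloured wax, 58 mm across and 50 mm high, loose, standing behind the work. Origin at the centre of its underside.
- orange_tin: Bystander: small open pale metal tin of set reddish wax, 59 mm across and 45 mm high, loose, standing behind the work. Origin at the centre of its underside.

How it is judged:
At the end, for the whole second after the job is handed in: Each of the four panels lies released and at rest, face up and flat (within 3.4 degrees) on the floor of the frame of its own size (underside within 3 mm of the floor, centre within 9.5 mm of the frame's centre along and across, long sides within 17 degrees); both wax tins stand upright (x of panel_132 in the frame of frame_132 between -0.0095 and 0.0095 m and y of panel_132 in the frame of frame_132 between -0.0095 and 0.0095 m and z of panel_132 in the frame of frame_132 below 0.007 m and angle between the x axis of panel_132 and the x axis of frame_132, either way round below 0.3 rad and angle between each of panel_132, panel_108, panel_84, panel_60's own z axis and vertical below 0.06 rad and linear speed of each of panel_132, panel_108, panel_84, panel_60 below 0.01 m/s and contact force between the fingers and panel_132 below 0.05 N and x of panel_108 in the frame of frame_108 between -0.0095 and 0.0095 m and y of panel_108 in the frame of frame_108 between -0.0095 and 0.0095 m and z of panel_108 in the frame of frame_108 below 0.007 m and angle between the x axis of panel_108 and the x axis of frame_108, either way round below 0.3 rad and contact force between the fingers and panel_108 below 0.05 N and x of panel_84 in the frame of frame_84 between -0.0095 and 0.0095 m and y of panel_84 in the frame of frame_84 between -0.0095 and 0.0095 m and z of panel_84 in the frame of frame_84 below 0.007 m and angle between the x axis of panel_84 and the x axis of frame_84, either way round below 0.3 rad and contact force between the fingers and panel_84 below 0.05 N and x of panel_60 in the frame of frame_60 between -0.0095 and 0.0095 m and y of panel_60 in the frame of frame_60 between -0.0095 and 0.0095 m and z of panel_60 in the frame of frame_60 below 0.007 m and angle between the x axis of panel_60 and the x axis of frame_60, either way round below 0.3 rad and contact force between the fingers and panel_60 below 0.05 N and angle between each of plum_tin, orange_tin's own z axis and vertical below 0.1 rad); the robot touches nothing.
It fails at once if a panel is tipped by more than 35 degrees (angle between any of panel_132, panel_108, panel_84, panel_60's own z axis and vertical above 0.61 rad).
It fails at once if a panel is dropped: out of the fingers it moves faster than 0.7 m/s ((linear speed of panel_132 above 0.7 m/s and contact force between the fingers and panel_132 below 0.05 N) or (linear speed of panel_108 above 0.7 m/s and contact force between the fingers and panel_108 below 0.05 N) or (linear speed of panel_84 above 0.7 m/s and contact force between the fingers and panel_84 below 0.05 N) or (linear speed of panel_60 above 0.7 m/s and contact force between the fingers and panel_60 below 0.05 N)).
It fails at once if the plum tin is shifted by more than 20 mm (distance of plum_tin from where it was at the start of the episode above 0.02 m).
It fails at once if the orange tin is shifted by more than 20 mm (distance of orange_tin from where it was at the start of the episode above 0.02 m).
It also fails if it takes over 128 s, if anything falls off the work surface, if the arm or the gripper's body presses on something with over 40 N, if the wrist force passes 120 N, or if a joint passes its speed limit or range.

## Working session

There is one attempt and no reset: what is moved stays moved. The work goes in short steps, Python scripts to look and compute and a tool call to move; the robot and the scene stay as the last step left them, time stands still between calls to the robot, and variables do not carry over. Pictures are saved under pics/ and viewed, and the job is handed in when it is done.

Besides the shell and the picture viewer there is one more tool, called as name(argument=value, ...) on one line, values as JSON. carry_out: Moves the arm, as the interface text tells. Its arguments: {"type":"object","properties":{"motion":{"type":"array"}},"required":["motion"]}

```bash
mkdir -p pics; ls; cat > h.py <<'E'
import numpy as np,cv2
from workcell import telemetry,cams,env,nets
def save(n,cam):
    f=cams.grab_frame(cam); cv2.imwrite(f'pics/{n}_{cam}.png',f['pixels'][:,:,::-1]); return f
def ray(f,u,v,z):
    R=np.array(f['R']);t=np.array(f['t']);C=-R.T@t
    d=R.T@np.array([(u-f['cx'])/f['fx'],(v-f['cy'])/f['fy'],1]); return C+d*(z-C[2])/d[2]
def proj(f,X):
    c=np.array(f['R'])@np.array(X)+np.array(f['t']); return f['fx']*c[0]/c[2]+f['cx'],f['fy']*c[1]/c[2]+f['cy']
E
python3 - <<'E'
from h import *
s=telemetry.observe();print({k:np.round(v,3).tolist() for k,v in s.items()})
for c in('top','scene'):
    f=save('a',c);print(c,f['fx'],(-np.array(f['R']).T@f['t']).round(3),np.array(f['R'])[2].round(2))
E
```

```text
pics
{'t': 0.0, 'joints': [-1.284, 0.125, 1.652, -0.0, 1.367, -0.083], 'joint_velocities': [0.0, 0.001, -0.001, 0.001, -0.0, -0.001], 'joint_efforts': [-0.0, -41.761, -35.993, 0.077, 0.049, -0.0], 'tcp_pos': [0.235, -0.605, 0.174], 'tool_rot': [-3.086, -0.577, 0.0], 'force': [-0.293, -0.236, -0.054], 'moment': [0.025, 0.013, -0.039], 'grip_width': 0.095}
top 473.0635779921606 [0.512 0.01  1.227] [ 0.07 -0.01 -1.  ]
scene 446.1622603314429 [0.183 0.653 0.931] [ 0.37 -0.57 -0.73]
```

View pics/a_top.png

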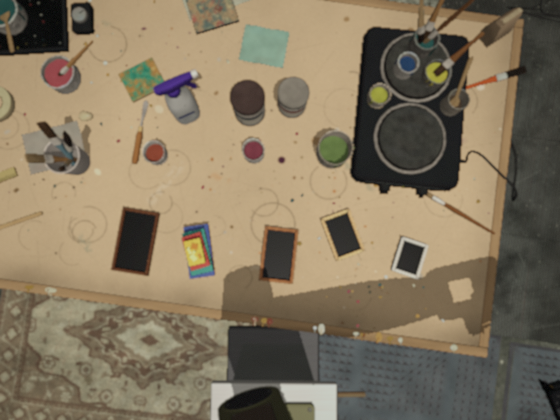

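View pics/a_scene.png

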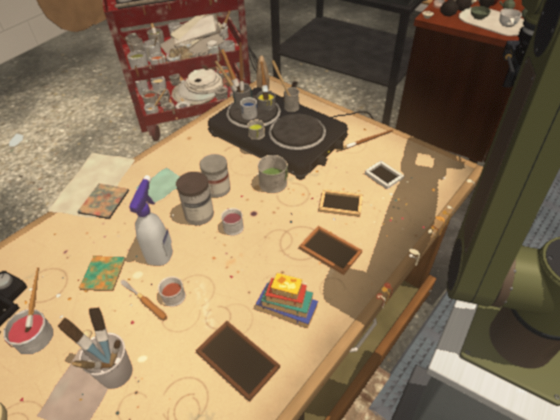

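```bash
cat >> h.py <<'E'
def rect(f,m,z):
    m=m.astype(np.uint8); n,l,st,_=cv2.connectedComponentsWithStats(m); m=(l==1+np.argmax(st[1:,4])).astype(np.uint8)
    ys,xs=np.nonzero(m)
    P=np.array([ray(f,x,y,z)[:2] for x,y in zip(xs,ys)])*1000
    (c,(w,h),a)=cv2.minAreaRect(P.astype(np.float32))
    if w<h: w,h,a=h,w,a+90
    a=(a+90)%180-90
    A=cv2.moments(m)
    cen=ray(f,A['m10']/A['m00'],A['m01']/A['m00'],z)[:2]*1000
    return np.round(c,1),np.round((w,h),1),round(a,1),cen.round(1),len(xs)
E
python3 - <<'E'
from h import *
for cam in('top','scene'):
    f=cams.grab_frame(cam); print(cam)
    for n,z in dict(frame_132=.014,frame_108=.014,frame_84=.014,frame_60=.014,panel_60=.104,panel_84=.078,panel_108=.052,panel_132=.026,plum_tin=.05,orange_tin=.045).items():
        r=nets.cut_out(n,cam); k=nets.mark_of(n,cam)
        for q in r[:1]: print(n,round(q['score'],2),q['extent'],*rect(f,q['pixels'],z))
        for q in k[:1]:
            v,u=q['centre'];print('   mark',round(q['score'],2),q['centre'],(ray(f,u,v,dict(panel_60=.078,panel_84=.052,panel_108=.026).get(n,0))[:2]*1000).round(1))
E
```

```text
top
frame_132 0.89 [259.5, 226.6, 297.2, 285.2] [474.9  -8.6] [141.8  90.3] -4.2 [474.4  -9.3] 1905
   mark 0.95 [232.7, 343.0] [ 532.1 -177.2]
frame_108 0.89 [259.5, 226.6, 297.2, 285.2] [474.9  -8.6] [141.8  90.3] -4.2 [474.4  -9.3] 1905
   mark 0.95 [232.7, 343.0] [ 532.1 -177.2]
frame_84 0.89 [259.5, 226.6, 297.2, 285.2] [474.9  -8.6] [141.8  90.3] -4.2 [474.4  -9.3] 1905
   mark 0.95 [232.7, 343.0] [ 532.1 -177.2]
frame_60 0.89 [259.5, 226.6, 297.2, 285.2] [474.9  -8.6] [141.8  90.3] -4.2 [474.4  -9.3] 1905
   mark 0.95 [232.7, 343.0] [ 532.1 -177.2]
panel_60 0.79 [184.1, 225.0, 209.8, 278.0] [520.5 168.4] [97.3 50.5] 48.0 [526.6 175.3] 218
   mark 0.89 [253.0, 193.1] [478.7 197.2]
panel_84 0.79 [184.1, 225.0, 209.8, 278.0] [520.7 172.1] [99.5 51.7] 48.0 [526.9 179.2] 218
   mark 0.89 [253.0, 193.1] [477.9 201.4]
panel_108 0.79 [184.1, 225.0, 209.8, 278.0] [520.9 175.8] [101.8  52.8] 48.0 [527.3 183. ] 218
   mark 0.89 [253.0, 193.1] [477.1 205.7]
panel_132 0.79 [184.1, 225.0, 209.8, 278.0] [521.1 179.5] [104.  54.] 48.0 [527.6 186.9] 218
   mark 0.89 [253.0, 193.1] [476.4 209.9
[... 942 characters left out ...]
287.2] [461.7 222.2]
panel_84 0.97 [260.1, 291.9, 311.2, 316.2] [460.3 223.3] [111.3  62. ] 33.9 [453.8 223. ] 518
   mark 0.94 [303.3, 287.2] [470.2 209. ]
panel_108 0.97 [260.1, 291.9, 311.2, 316.2] [468.7 210.2] [114.7  63.9] 33.9 [462.  209.9] 518
   mark 0.94 [303.3, 287.2] [478.7 195.9]
panel_132 0.97 [260.1, 291.9, 311.2, 316.2] [477.2 197.1] [118.1  65.8] 33.9 [470.2 196.8] 518
   mark 0.94 [303.3, 287.2] [487.2 182.8]
plum_tin 0.81 [221.8, 206.1, 243.9, 236.7] [727.4  70.6] [99.  57.2] -49.2 [726.   70.9] 527
   mark 0.62 [226.7, 233.6] [740.2  54.3]
orange_tin 0.91 [158.1, 275.1, 186.6, 305.0] [720.6 315.2] [86. 58.] -38.0 [720.1 314.9] 657
   mark 0.67 [294.9, 175.2] [731.9 304.5]
```

```bash
python3 - <<'E'
import cv2
i=cv2.imread('pics/a_top.png')[200:290,100:440];cv2.imwrite('pics/a_crop1.png',cv2.resize(i[:, :120],None,fx=6,fy=6,interpolation=cv2.INTER_CUBIC))
i=cv2.imread('pics/a_scene.png')[250:340,240:340];cv2.imwrite('pics/a_crop2.png',cv2.resize(i,None,fx=6,fy=6,interpolation=cv2.INTER_CUBIC))
E
```

```text
(no output)
```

View pics/a_crop1.png

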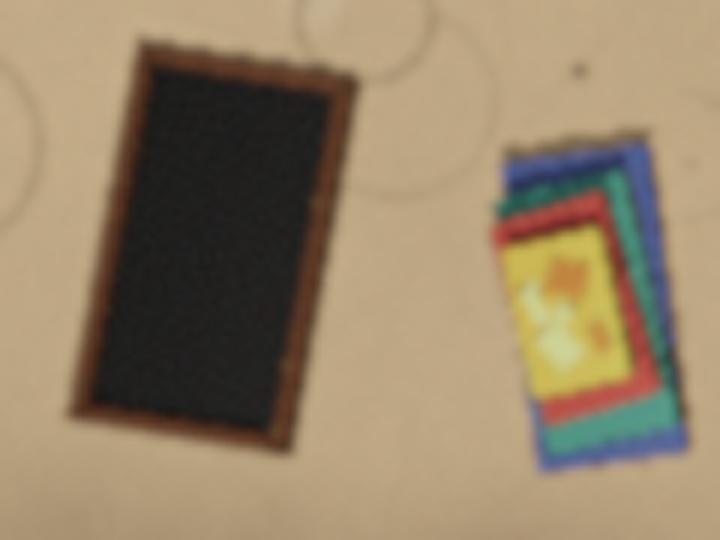

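View pics/a_crop2.png

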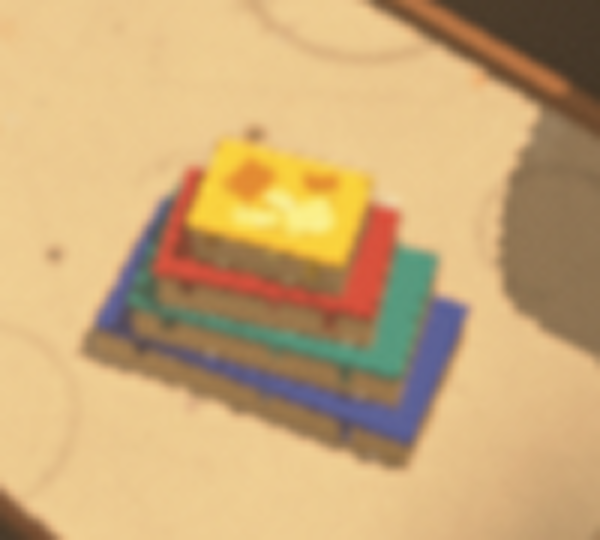

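```bash
cat >> h.py <<'E'
HUE=dict(panel_60=(18,34),panel_84=(0,8),panel_108=(70,94),panel_132=(105,130))
def cmask(f,n,roi):
    h=cv2.cvtColor(f['pixels'],cv2.COLOR_RGB2HSV); lo,hi=HUE[n]
    m=(h[...,0]>=lo)&(h[...,0]<=hi)&(h[...,1]>110)&(h[...,2]>60)
    k=np.zeros_like(m);x0,y0,x1,y1=roi;k[y0:y1,x0:x1]=1
    return m&k
E
python3 - <<'E'
from h import *
for cam in('top','scene'):
    f=cams.grab_frame(cam); print(cam)
    for q in nets.cut_out('frame_60',cam): print(round(q['score'],2),q['extent'],*rect(f,q['pixels'],.012))
    roi=(175,215,220,285) if cam=='top' else (250,265,320,325)
    h=cv2.cvtColor(f['pixels'],cv2.COLOR_RGB2HSV)
    for u,v in ([(195,252),(189,238),(205,240),(208,234)] if cam=='top' else [(287,284),(304,293),(308,305)]): print(h[v,u])
    for n,z in dict(panel_60=.104,panel_84=.078,panel_108=.052,panel_132=.026).items():
        m=cmask(f,n,roi)
        if m.sum()>10: print(n,*rect(f,m,z))
E
```

```text
top
0.95 [319.6, 207.1, 363.8, 261.7] [ 528.4 -172. ] [117.7  82.4] 21.4 [ 528.6 -172.2] 1433
0.94 [256.9, 227.3, 297.0, 282.7] [475.4  -8.5] [141.  87.] -6.8 [475.8  -8.5] 1846
0.93 [389.4, 233.2, 426.7, 278.3] [ 471.8 -344.4] [90.  75.2] -17.9 [ 471.4 -344.3] 1017
0.82 [110.6, 205.4, 162.2, 274.2] [507.1 357.1] [167.5 101.7] -9.6 [506.5 356.9] 2523
[ 27 111 198]
[  3 167 124]
[ 82 122 138]
[114 105 139]
panel_60 [483. 191.] [61.8 41.8] 14.6 [484.1 189.7] 370
panel_84 [484.6 191.3] [83.4 47.3] 18.4 [488.4 186.3] 190
panel_108 [521.7 186.3] [68.2 36.6] 57.6 [524.1 189.1] 71
panel_132 [523.9 197.5] [55.6 40.8] -81.3 [537.2 195.4] 70
scene
0.85 [196.7, 319.8, 283.6, 399.2] [505.4 358.1] [169.7 101.5] -9.1 [501.5 360.4] 3497
0.84 [300.3, 226.0, 364.2, 275.3] [473.3  -8.5] [148.1  99. ] -6.5 [470.6  -6.1] 1668
0.81 [320.2, 186.1, 365.4, 215.4] [ 525.2 -171.8] [120.4  97.4] 21.3 [ 523.7 -170.9] 993
0.48 [161.9, 277.3, 185.0, 305.3] [739.1 304.2] [83.4 52.5] -34.4 [738.6 304.3] 558
[ 26 113 247]
[  6 160 186]
[ 73  90 147]
panel_60 [482.  194.6] [63.5 51.1] 10.0 [479.9 193.8] 475
panel_84 [482.1 196. ] [84.3 48.8] 17.2 [474.9 202.2] 241
panel_108 [440.5 166. ] [11.9  7.8] -72.1 [441.  165.1] 15
```

```bash
cat >> h.py <<'E'
from scipy.spatial.transform import Rotation as Ro
def plan(x,y,z,psi):
    s=telemetry.observe(); p=np.array(s['tcp_pos'])*1000; R=Ro.from_rotvec(s['tool_rot']).as_matrix()
    h=np.degrees(np.arctan2(R[1,0],R[0,0])); d=np.array([x,y,z])-p
    print('t',round(s['t'],2),'tcp',p.round(1),'head',round(h,2),'tilt',np.degrees(np.arccos(-R[2,2])).round(2),'w',round(s['grip_width']*1000,1),'F',np.round(s['force'],2),'q',np.round(s['joints'],2))
    dd=(h-psi+90)%180-90
    print('shift now cm',(R.T@d/10).round(3),'turn z first',round(dd,2))
    c=np.radians(dd);Rz=Ro.from_rotvec([0,0,c]).as_matrix()
    print('shift after turn cm',((R@Rz).T@d/10).round(3))
E
python3 -c "
from h import *
plan(483,191.5,160,14.6)"
```

```text
t 2.4 tcp [ 234.9 -606.1  175.8] head 21.19 tilt 0.01 w 95.3 F [-0.2  -0.17  0.07] q [-1.28  0.12  1.65 -0.    1.37 -0.08]
shift now cm [ 51.961 -65.399   1.572] turn z first 6.59
shift after turn cm [ 44.114 -70.929   1.572]
```

carry_out(motion=[[100, [0, 0, 0], [0, 0, 6.6]], [100, [2.1, -3.38, 0], [0, 0, 0]], [100, [2.1, -3.38, 0], [0, 0, 0]], [100, [2.1, -3.38, 0], [0, 0, 0]], [100, [2.1, -3.38, 0], [0, 0, 0]], [100, [2.1, -3.38, 0], [0, 0, 0]], [100, [2.1, -3.38, 0], [0, 0, 0]], [100, [2.1, -3.38, 0], [0, 0, 0]], [100, [2.1, -3.38, 0], [0, 0, 0]], [100, [2.1, -3.38, 0], [0, 0, 0]]])

```text
t: 3.23
tcp_pos: [0.3413, -0.2623, 0.1759]
tool_rot: [3.116, 0.398, 0.001]
force: [1.6, 0.7, -0.6]
grip_width: 0.095
```

carry_out(motion=[[100, [2.1, -3.38, 0], [0, 0, 0]], [100, [2.1, -3.38, 0], [0, 0, 0]], [100, [2.1, -3.38, 0], [0, 0, 0]], [100, [2.1, -3.38, 0], [0, 0, 0]], [100, [2.1, -3.38, 0], [0, 0, 0]], [100, [2.1, -3.38, 0], [0, 0, 0]], [100, [2.1, -3.38, 0], [0, 0, 0]], [100, [2.1, -3.38, 0], [0, 0, 0]], [100, [2.1, -3.38, 0], [0, 0, 0]], [100, [0, 0, 0], [0, 0, 0]]])

```text
t: 4.07
tcp_pos: [0.4482, 0.0836, 0.1761]
tool_rot: [-3.112, -0.41, -0.002]
force: [-0.5, -1.1, -0.1]
grip_width: 0.0952
```

```bash
python3 -c "
from h import *
plan(483,191.5,91,14.6)"
```

```text
t 4.07 tcp [448.2  83.6 176.1] head 15.01 tilt 0.15 w 95.2 F [-0.47 -1.11 -0.11] q [ 0.06 -0.33  2.07  0.    1.4   1.37]
shift now cm [ 6.142 -9.504  8.541] turn z first 0.41
shift after turn cm [ 6.073 -9.549  8.541]
```

carry_out(motion=[[100, [2.0, -3.15, 0], [0, 0, 0.4]], [100, [2.0, -3.2, 0], [0, 0, 0]], [100, [2.05, -3.2, 0], [0, 0, 0]], [100, [0, 0, 2], [0, 0, 0]], [100, [0, 0, 0], [0, 0, 0]], [100, [0, 0, 0], [0, 0, 0]]])

```text
t: 4.57
tcp_pos: [0.4813, 0.1848, 0.1544]
tool_rot: [3.117, 0.388, -0.006]
force: [0.4, -0.8, 0.6]
grip_width: 0.0951
```

```bash
python3 -c "
from h import *
plan(483,191.5,91,14.6);save('b','scene');save('b','top')"
```

```text
t 4.57 tcp [481.3 184.8 154.4] head 14.2 tilt 0.21 w 95.1 F [ 0.44 -0.76  0.58] q [ 0.26 -0.16  1.97 -0.    1.34  1.59]
shift now cm [ 0.354 -0.606  6.337] turn z first -0.4
shift after turn cm [ 0.358 -0.604  6.337]
```

View pics/b_scene.png

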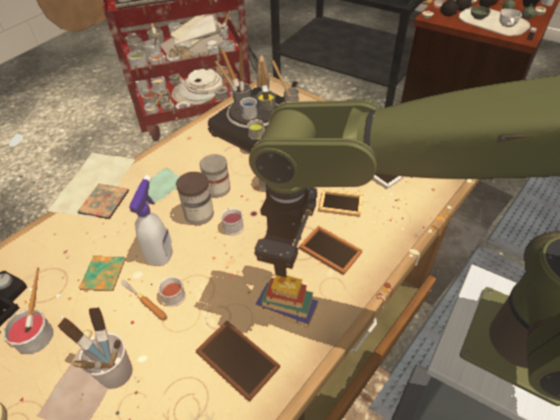

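carry_out(motion=[[100, [0.35, -0.6, 1], [0, 0, -0.4]], [100, [0, 0, 2], [0, 0, 0]], [100, [0, 0, 2], [0, 0, 0]], [100, [0, 0, 1.3], [0, 0, 0]], [100, [0, 0, 0], [0, 0, 0]], [100, [0, 0, 0], [0, 0, 0]]])

```text
t: 5.17
tcp_pos: [0.484, 0.1917, 0.0922]
tool_rot: [3.116, 0.398, -0.002]
force: [0.6, -0.3, 0.1]
grip_width: 0.0948
```

```bash
python3 -c "
from h import *
plan(483,191.5,91,14.6);save('c','scene')"
```

```text
t 5.17 tcp [484.  191.7  92.2] head 14.55 tilt 0.08 w 94.8 F [ 0.58 -0.31  0.09] q [ 0.27 -0.1   2.02  0.    1.22  1.59]
shift now cm [-0.1   -0.005  0.12 ] turn z first -0.05
shift after turn cm [-0.1   -0.005  0.12 ]
```

Centred. Close and lift.

carry_out(motion=[[30, [0, 0, 0.1], [0, 0, 0]], [30, [0, 0, 0], [0, 0, 0]], [30, [0, 0, 0], [0, 0, 0]], [30, [0, 0, 0], [0, 0, 0]], [30, [0, 0, 0], [0, 0, 0]], [30, [0, 0, 0], [0, 0, 0]], [30, [0, 0, 0], [0, 0, 0]], [30, [0, 0, 0], [0, 0, 0]]])

```text
t: 5.88
tcp_pos: [0.4844, 0.1921, 0.0918]
tool_rot: [-3.116, -0.399, 0.0]
force: [0.1, -0.3, 0.2]
grip_width: 0.0472
```

carry_out(motion=[[30, [0, 0, -0.3], [0, 0, 0]], [30, [0, 0, -0.7], [0, 0, 0]], [30, [0, 0, -1.5], [0, 0, 0]], [30, [0, 0, -2.5], [0, 0, 0]], [30, [0, 0, 0], [0, 0, 0]]])

```text
t: 6.3
tcp_pos: [0.4876, 0.1931, 0.1476]
tool_rot: [-3.115, -0.399, -0.014]
force: [0.3, 0.4, 2.4]
grip_width: 0.0289
```

```bash
python3 -c "
from h import *
plan(471.6,-344.4,135,-17.9);save('d','scene')"
```

```text
t 6.3 tcp [487.6 193.1 147.6] head 14.59 tilt 0.51 w 28.9 F [0.28 0.42 2.42] q [ 0.27 -0.14  1.96  0.    1.31  1.59]
shift now cm [-15.101  51.61    1.11 ] turn z first 32.49
shift after turn cm [14.987 51.643  1.11 ]
```

View pics/d_scene.png

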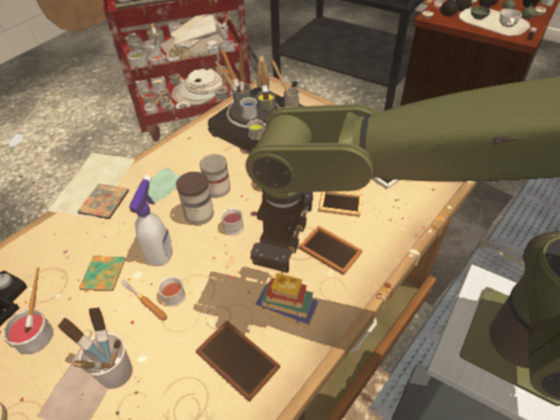

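carry_out(motion=[[80, [-0.4, 0, 0], [0, 0, 0]], [80, [0, 0, 0], [0, 0, 0]], [80, [0, 0, 0], [0, 0, 0]], [80, [0, 0, 0], [0, 0, 0]], [80, [0, 0, 0], [0, 0, 0]], [80, [0, 0, 0], [0, 0, 0]], [80, [0, 0, 0], [0, 0, 0]], [80, [0, 0, 0], [0, 0, 0]]])

```text
t: 7.02
tcp_pos: [0.4805, 0.1911, 0.1416]
tool_rot: [3.116, 0.399, -0.0]
force: [0.9, 0.1, 0.6]
grip_width: 0.074
```

```bash
python3 -c "
from h import *
f=save('e','scene');print(rect(f,cmask(f,'panel_60',(250,265,320,325)),.104));plan(483,191.5,91,14.6)"
```

```text
(array([480.1, 195.6]), array([60. , 50.1]), 12.6, array([476.2, 196. ]), 389)
t 7.07 tcp [480.5 191.1 141.7] head 14.59 tilt 0.01 w 75.1 F [ 0.55  0.   -0.07] q [ 0.27 -0.15  1.98  0.    1.31  1.59]
shift now cm [0.248 0.024 5.069] turn z first -0.01
shift after turn cm [0.248 0.024 5.069]
```

View pics/e_scene.png

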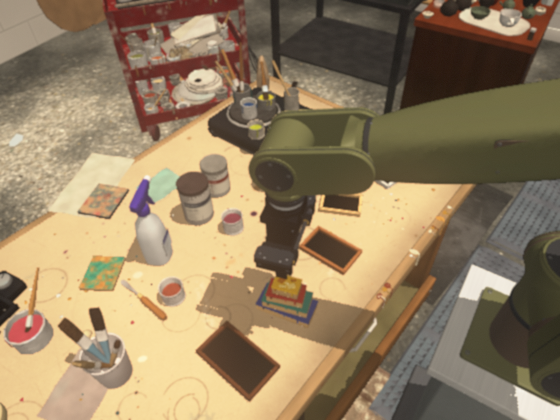

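carry_out(motion=[[80, [0.25, 0, 1.5], [0, 0, 0]], [80, [0, 0, 2], [0, 0, 0]], [80, [0, 0, 1.5], [0, 0, 0]], [80, [0, 0, 0.1], [0, 0, 0]], [20, [0, 0, 0], [0, 0, 0]], [20, [0, 0, 0], [0, 0, 0]], [20, [0, 0, 0], [0, 0, 0]], [20, [0, 0, 0], [0, 0, 0]], [20, [0, 0, 0], [0, 0, 0]], [20, [0, 0, 0], [0, 0, 0]]])

```text
t: 7.9
tcp_pos: [0.4834, 0.1918, 0.0915]
tool_rot: [-3.116, -0.399, -0.002]
force: [0.3, -0.5, -0.2]
grip_width: 0.0413
```

carry_out(motion=[[20, [0, 0, 0], [0, 0, 0]], [20, [0, 0, 0], [0, 0, 0]], [20, [0, 0, 0], [0, 0, 0]], [20, [0, 0, 0], [0, 0, 0]]])

```text
t: 8.23
tcp_pos: [0.4829, 0.1917, 0.0908]
tool_rot: [-3.116, -0.399, 0.0]
force: [0.1, 0.1, -0.5]
grip_width: 0.0203
```

carry_out(motion=[[20, [0, 0, -0.3], [0, 0, 0]], [20, [0, 0, -0.7], [0, 0, 0]], [20, [0, 0, -1.5], [0, 0, 0]], [20, [0, 0, -2.5], [0, 0, 0]], [20, [0, 0, 0], [0, 0, 0]], [20, [0, 0, 0], [0, 0, 0]]])

```text
t: 8.73
tcp_pos: [0.4845, 0.1922, 0.1432]
tool_rot: [-3.115, -0.399, -0.007]
force: [0.2, 0.3, -0.5]
grip_width: 0.0187
```

```bash
python3 -c "
from h import *
plan(471.6,-344.4,135,-17.9);save('g','scene')"
```

```text
t 8.73 tcp [484.5 192.2 143.2] head 14.59 tilt 0.26 w 18.7 F [ 0.23  0.27 -0.54] q [ 0.27 -0.14  1.97 -0.    1.31  1.59]
shift now cm [-14.768  51.602   0.75 ] turn z first 32.49
shift after turn cm [15.263 51.458  0.75 ]
```

View pics/g_scene.png

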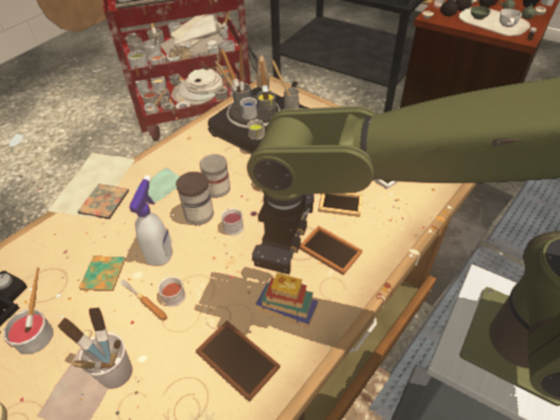

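```bash
python3 -c "
from h import *
f=cams.grab_frame('scene');s=telemetry.observe();u,v=proj(f,s['tcp_pos']);print(u,v)
i=f['pixels'][:,:,::-1].copy();cv2.circle(i,(int(u),int(v)),1,(255,0,255),-1)
for p in [(.483,.191,.104),(.483,.191,.078)]:
  a,b=proj(f,p);print(a,b);cv2.circle(i,(int(a),int(b)),0,(255,255,255),-1)
cv2.imwrite('pics/g2.png',cv2.resize(i[230:330,230:350],None,fx=5,fy=5,interpolation=cv2.INTER_CUBIC))"
```

```text
286.0219538173928 272.79850300130647
286.28276008365947 282.0743494596618
286.4413606722904 288.5840502024645
```

View pics/g2.png

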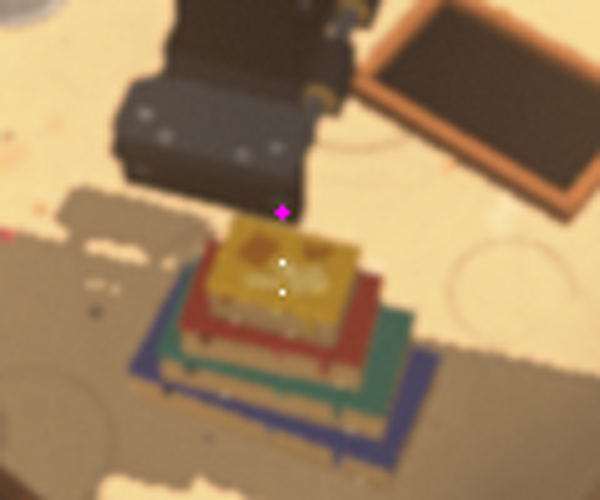

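```bash
python3 -c "
from h import *
f=cams.grab_frame('scene');s=telemetry.observe()
i=f['pixels'][:,:,::-1].copy()
i=np.clip((i/255.)**.5*255,0,255).astype(np.uint8)
i=cv2.resize(i[120:320,200:350],None,fx=4,fy=3.9,interpolation=cv2.INTER_CUBIC)
cv2.imwrite('pics/g3.png',i[:600])
f=cams.grab_frame('top');i=f['pixels'][:,:,::-1];print(proj(f,s['tcp_pos']))
i=np.clip((i/255.)**.5*255,0,255).astype(np.uint8)
cv2.imwrite('pics/g4.png',cv2.resize(i[190:330,130:330],None,fx=4,fy=4,interpolation=cv2.INTER_CUBIC))
"
```

```text
(np.float64(191.1595753624244), np.float64(252.18072313708936))
```

View pics/g3.png

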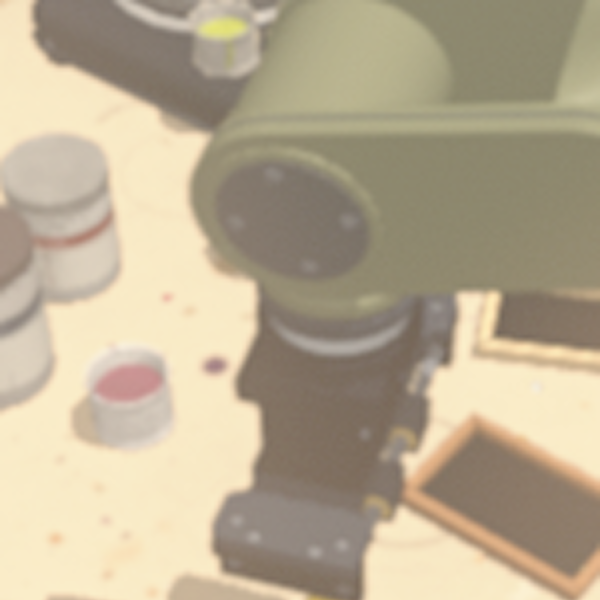

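View pics/g4.png

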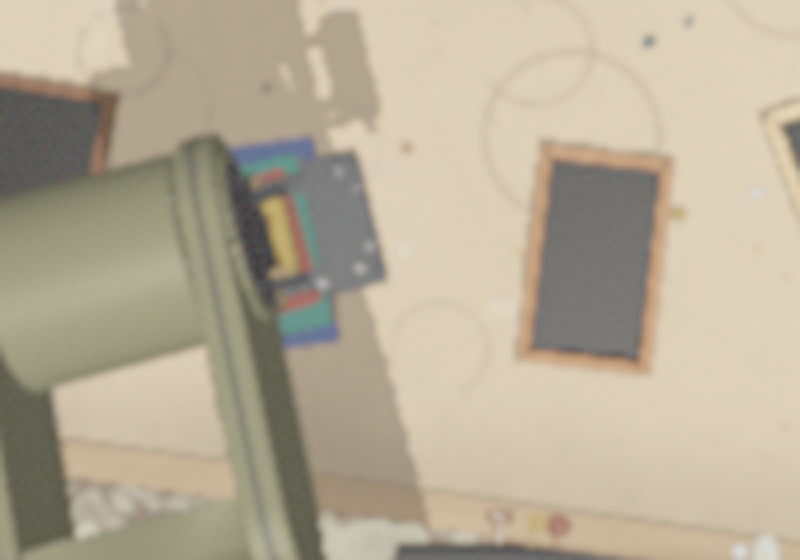

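```bash
python3 -c "
from h import *
s=telemetry.observe();p=np.array(s['tcp_pos']);R=Ro.from_rotvec(s['tool_rot']).as_matrix()
for cam in('top','scene'):
  f=cams.grab_frame(cam)
  i=f['pixels'][:,:,::-1]; i=np.clip((i/255.)**.5*255,0,255).astype(np.uint8).copy()
  k=4 
  x0,y0=(130,180) if cam=='top' else (200,160)
  i=cv2.resize(i[y0:y0+150,x0:x0+200],None,fx=k,fy=k,interpolation=cv2.INTER_CUBIC)
  def P(l):
    u,v=proj(f,p+R@np.array(l)/1000);return int((u-x0)*k),int((v-y0)*k)
  for z,c in ((-78,(0,0,255)),(-150,(0,160,0))):
    cv2.polylines(i,[np.array([P((a,b,z)) for a,b in((37,90),(37,-90),(-37,-90),(-37,90))])],1,c,1)
  cv2.line(i,P((0,0,0)),P((0,0,-78)),(255,0,255),2)
  cv2.imwrite('pics/g5_%s.png'%cam,i)
"
```

```text
(no output)
```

View pics/g5_top.png

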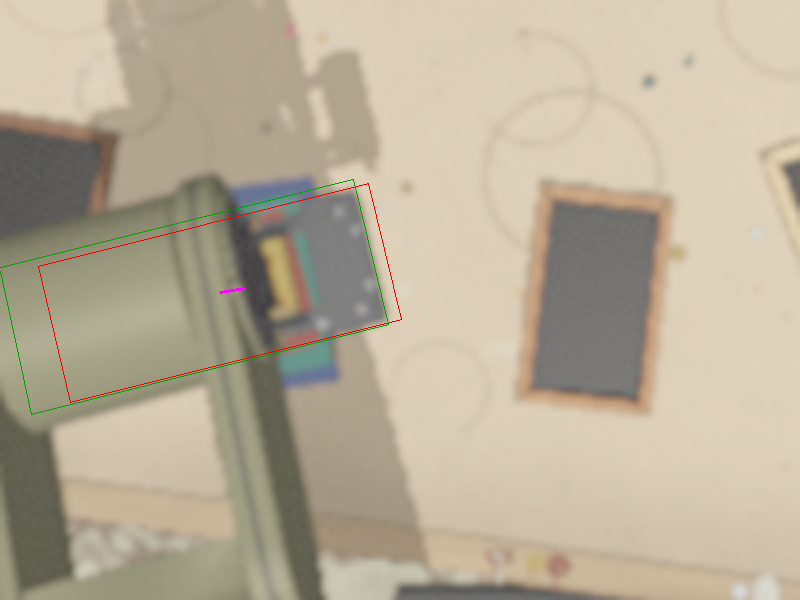

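View pics/g5_scene.png

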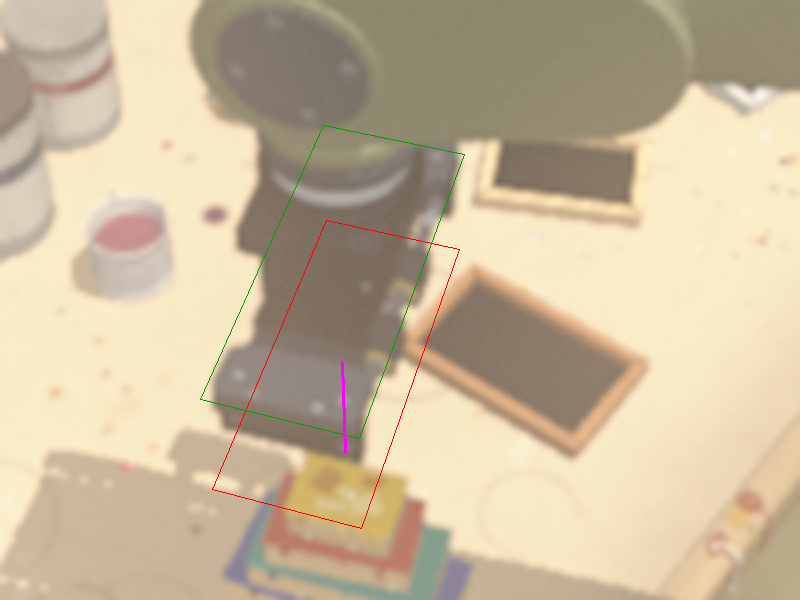

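carry_out(motion=[[60, [0, 0, -0.3], [0, 0, -7]], [60, [0, 0, -0.3], [0, 0, -7]], [60, [0, 0, -0.3], [0, 0, -7]], [60, [0, 0, -0.3], [0, 0, -7]], [60, [0, 0, -0.3], [0, 0, -7]], [60, [0, 0, -0.3], [0, 0, -7]], [60, [0, 0, -0.3], [0, 0, -7]], [60, [0, 0, -0.3], [0, 0, -7]], [60, [0, 0, -0.3], [0, 0, -7]], [60, [0, 0, -0.3], [0, 0, -7]]])

```text
t: 9.87
tcp_pos: [0.4825, 0.1916, 0.17]
tool_rot: [-2.317, -2.121, 0.002]
force: [0.2, -0.3, 0.6]
grip_width: 0.0567
```

```bash
python3 -c "
from h import *
s=telemetry.observe();p=np.array(s['tcp_pos']);R=Ro.from_rotvec(s['tool_rot']).as_matrix();print(p,s['grip_width'])
for cam in('scene',):
  f=cams.grab_frame(cam)
  i=f['pixels'][:,:,::-1]; i=np.clip((i/255.)**.5*255,0,255).astype(np.uint8).copy()
  k=4 
  x0,y0=(200,160)
  i=cv2.resize(i[y0:y0+150,x0:x0+200],None,fx=k,fy=k,interpolation=cv2.INTER_CUBIC)
  def P(l):
    u,v=proj(f,p+R@np.array(l)/1000);return int((u-x0)*k),int((v-y0)*k)
  cv2.circle(i,P((0,0,0)),3,(255,0,255),-1)
  cv2.circle(i,P((0,0,-19)),3,(255,0,0),-1)
  cv2.circle(i,P((0,0,-78)),3,(0,0,255),-1)
  cv2.imwrite('pics/h5_%s.png'%cam,i)
"
```

```text
[0.48251163 0.19160025 0.17003316] 0.05668278212987218
```

View pics/h5_scene.png

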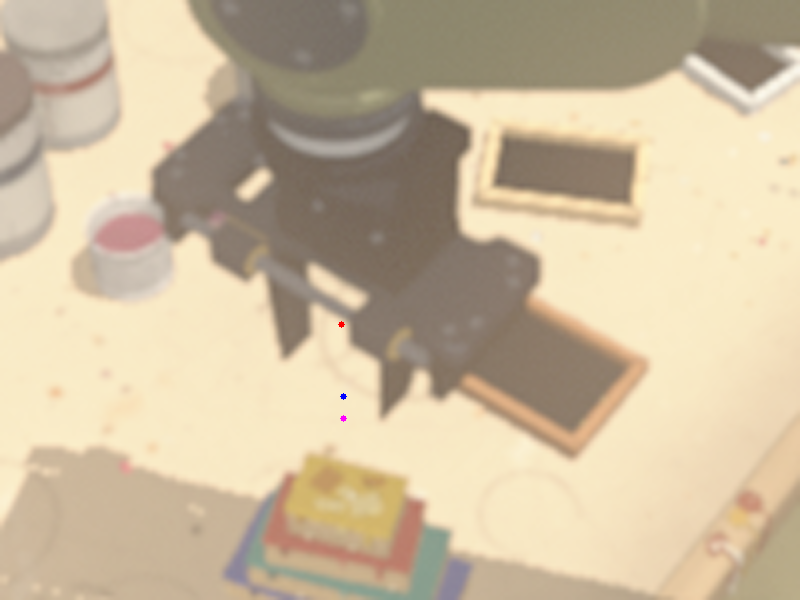

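```bash
python3 -c "
from h import *
s=telemetry.observe();p=np.array(s['tcp_pos']);R=Ro.from_rotvec(s['tool_rot']).as_matrix();w=s['grip_width']*500;print(w)
f=cams.grab_frame('scene')
i=f['pixels'][:,:,::-1]; i=np.clip((i/255.)**.5*255,0,255).astype(np.uint8).copy()
k=8;x0,y0=(235,200)
i=cv2.resize(i[y0:y0+75,x0:x0+100],None,fx=k,fy=k,interpolation=cv2.INTER_CUBIC)
def P(l):
    u,v=proj(f,p+R@np.array(l)/1000);return int((u-x0)*k),int((v-y0)*k)
for z,c in((0,(255,0,255)),(-20,(0,0,255)),(-30,(0,160,0))):
  for g in(-1,1):
    cv2.polylines(i,[np.array([P((a,g*b,z)) for a,b in((10,w),(10,w+12),(-10,w+12),(-10,w))])],1,c,1)
cv2.imwrite('pics/h6.png',i)
"
```

```text
28.627094861926427
```

View pics/h6.png

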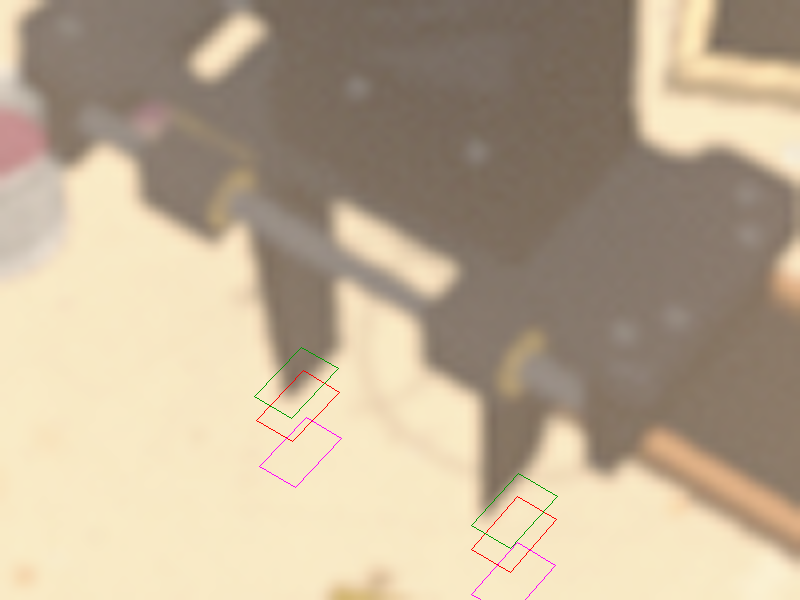

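carry_out(motion=[[0, [0, 0, 0.5], [0, 0, 7]], [0, [0, 0, 0.5], [0, 0, 7]], [0, [0, 0, 0.5], [0, 0, 7]], [0, [0, 0, 0.5], [0, 0, 7]], [0, [0, 0, 0.5], [0, 0, 7]], [0, [0, 0, 0.5], [0, 0, 7]], [0, [0, 0, 0.5], [0, 0, 7]], [0, [0, 0, 0.5], [0, 0, 7]], [0, [0, 0, 0.5], [0, 0, 7]], [0, [0, 0, 0.5], [0, 0, 7]]])

```text
t: 10.8
tcp_pos: [0.4825, 0.1916, 0.1197]
tool_rot: [3.118, 0.384, -0.002]
force: [0.3, 0.7, -0.3]
grip_width: 0.001
```

carry_out(motion=[[0, [0, 0, 1.5], [0, 0, 0]], [0, [0, 0, 1.5], [0, 0, 0]], [0, [0, 0, 0], [0, 0, 0]], [0, [0, 0, 0], [0, 0, 0]], [0, [0, 0, 0], [0, 0, 0]]])

```text
t: 11.22
tcp_pos: [0.4832, 0.1918, 0.0912]
tool_rot: [-3.116, -0.397, -0.0]
force: [0.7, -0.9, 0.1]
grip_width: 0.0009
```

```bash
python3 -c "
from h import *
plan(483,191.5,81,14.6)
s=telemetry.observe();p=np.array(s['tcp_pos']);R=Ro.from_rotvec(s['tool_rot']).as_matrix()
f=cams.grab_frame('scene')
i=f['pixels'][:,:,::-1]; i=np.clip((i/255.)**.5*255,0,255).astype(np.uint8).copy()
cv2.imwrite('pics/h7.png',cv2.resize(i[230:330,230:350],None,fx=6,fy=6,interpolation=cv2.INTER_CUBIC))
"
```

```text
t 11.22 tcp [483.2 191.8  91.2] head 14.51 tilt 0.02 w 0.9 F [ 0.7  -0.86  0.06] q [ 0.27 -0.1   2.02  0.    1.22  1.59]
shift now cm [-0.024  0.025  1.016] turn z first -0.09
shift after turn cm [-0.024  0.025  1.016]
```

View pics/h7.png

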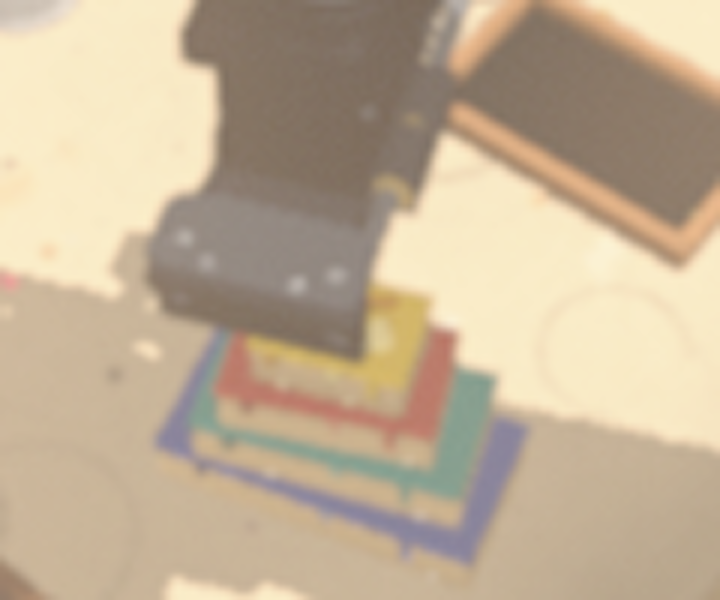

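carry_out(motion=[[0, [0, 0, 0.5], [0, 0, 0]], [0, [0, 0, 0.5], [0, 0, 0]], [0, [0, 0, 0], [0, 0, 0]], [0, [0, 0, 0], [0, 0, 0]]])

```text
t: 11.6
tcp_pos: [0.4826, 0.1916, 0.0803]
tool_rot: [3.116, 0.399, -0.001]
force: [0.2, 0.8, 0.6]
grip_width: 0.0003
```

carry_out(motion=[[0, [0, 0, 0.2], [0, 0, 0]], [0, [0, 0, 0.0], [0, 0, 0]], [0, [0, 0, 0], [0, 0, 0]]])

```text
t: 11.85
tcp_pos: [0.4829, 0.1917, 0.0787]
tool_rot: [3.116, 0.399, -0.0]
force: [-0.1, 0.2, -0.6]
grip_width: 0.0005
```

carry_out(motion=[[0, [0, 0, 0.2], [0, 0, 0]], [0, [0, 0, 0.0], [0, 0, 0]], [0, [0, 0, 0], [0, 0, 0]]])

```text
t: 12.1
tcp_pos: [0.4828, 0.1917, 0.0766]
tool_rot: [3.116, 0.399, -0.0]
force: [-0.1, -0.6, 0.2]
grip_width: 0.0005
```

carry_out(motion=[[0, [0, 0, 0.1], [0, 0, 0]], [0, [0, 0, 0.0], [0, 0, 0]], [0, [0, 0, 0], [0, 0, 0]]])

```text
t: 12.35
tcp_pos: [0.4829, 0.1917, 0.0757]
tool_rot: [-3.116, -0.399, 0.0]
force: [-0.0, -1.2, 0.3]
grip_width: 0.0004
```

carry_out(motion=[[0, [0, 0, 0.1], [0, 0, 0]], [0, [0, 0, 0.0], [0, 0, 0]]])

```text
t: 12.52
tcp_pos: [0.4829, 0.1917, 0.0746]
tool_rot: [3.116, 0.399, -0.0]
force: [-0.6, 0.1, 0.3]
grip_width: 0.0003
```

carry_out(motion=[[0, [0, 0, 0.1], [0, 0, 0]], [0, [0, 0, 0.0], [0, 0, 0]]])

```text
t: 12.68
tcp_pos: [0.4828, 0.1917, 0.0736]
tool_rot: [3.116, 0.399, -0.0]
force: [0.7, 0.6, -0.9]
grip_width: 0.0003
```

carry_out(motion=[[0, [0, 0, 0.1], [0, 0, 0]], [0, [0, 0, 0.0], [0, 0, 0]]])

```text
t: 12.85
tcp_pos: [0.4828, 0.1917, 0.0725]
tool_rot: [3.116, 0.399, -0.0]
force: [-0.1, -0.0, -0.6]
grip_width: 0.0001
```

carry_out(motion=[[0, [0, 0, 0.1], [0, 0, 0]], [0, [0, 0, 0.0], [0, 0, 0]]])

```text
t: 13.02
tcp_pos: [0.4828, 0.1917, 0.0715]
tool_rot: [3.116, 0.399, -0.001]
force: [-0.7, -1.4, -0.4]
grip_width: 0.0002
```

carry_out(motion=[[0, [0, 0, 0.1], [0, 0, 0]], [0, [0, 0, 0.0], [0, 0, 0]]])

```text
t: 13.18
tcp_pos: [0.4828, 0.1917, 0.0705]
tool_rot: [3.116, 0.399, -0.0]
force: [-0.2, -0.0, 0.3]
grip_width: 0.0003
```

carry_out(motion=[[0, [0, 0, 0.1], [0, 0, 0]], [0, [0, 0, 0.0], [0, 0, 0]]])

```text
t: 13.35
tcp_pos: [0.4828, 0.1917, 0.0695]
tool_rot: [3.116, 0.399, -0.001]
force: [0.9, 0.7, 0.3]
grip_width: 0.0005
```

```bash
python3 -c "
from h import *
plan(483,191.5,81,14.6)
f=save('i','scene')
i=f['pixels'][:,:,::-1]; i=np.clip((i/255.)**.5*255,0,255).astype(np.uint8).copy()
cv2.imwrite('pics/i7.png',cv2.resize(i[230:330,230:350],None,fx=6,fy=6,interpolation=cv2.INTER_CUBIC))
"
```

```text
t 13.35 tcp [482.8 191.7  69.5] head 14.59 tilt 0.02 w 0.5 F [0.95 0.74 0.35] q [ 0.27 -0.07  2.04 -0.    1.18  1.59]
shift now cm [ 0.013  0.022 -1.145] turn z first -0.01
shift after turn cm [ 0.013  0.022 -1.145]
```

View pics/i7.png

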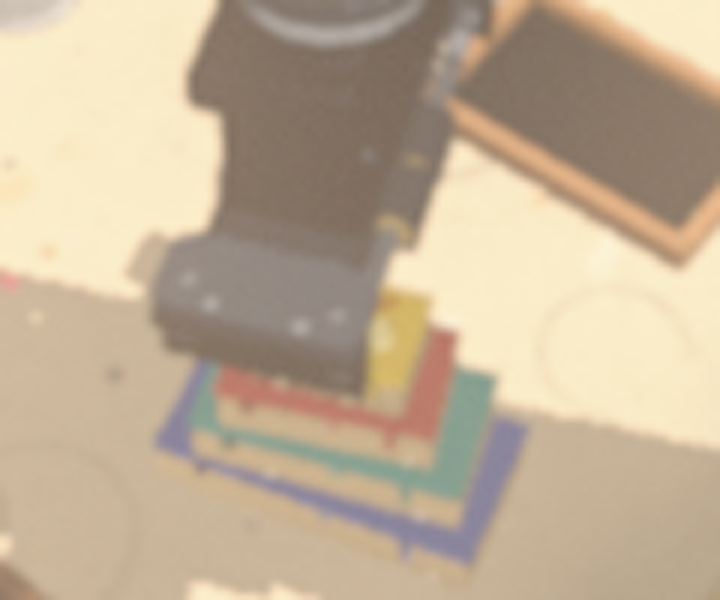

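carry_out(motion=[[0, [0, 0, 0.1], [0, 0, 0]], [0, [0, 0, 0.0], [0, 0, 0]]])

```text
t: 13.57
tcp_pos: [0.4829, 0.1917, 0.0686]
tool_rot: [3.116, 0.399, -0.0]
force: [0.5, 0.2, -0.3]
grip_width: 0.0003
```

carry_out(motion=[[0, [0, 0, 0.1], [0, 0, 0]], [0, [0, 0, 0.0], [0, 0, 0]]])

```text
t: 13.73
tcp_pos: [0.4828, 0.1917, 0.0676]
tool_rot: [3.116, 0.399, -0.0]
force: [-0.3, 0.2, 0.2]
grip_width: 0.0005
```

carry_out(motion=[[0, [0, 0, 0.1], [0, 0, 0]], [0, [0, 0, 0.0], [0, 0, 0]]])

```text
t: 13.9
tcp_pos: [0.4828, 0.1917, 0.0666]
tool_rot: [3.116, 0.399, -0.0]
force: [-0.4, -0.0, -0.3]
grip_width: 0.0004
```

carry_out(motion=[[0, [0, 0, 0.1], [0, 0, 0]], [0, [0, 0, 0.0], [0, 0, 0]]])

```text
t: 14.07
tcp_pos: [0.4828, 0.1917, 0.0656]
tool_rot: [3.116, 0.399, -0.0]
force: [-0.3, 0.5, 0.2]
grip_width: 0.0005
```

carry_out(motion=[[0, [0, 0, 0.1], [0, 0, 0]], [0, [0, 0, 0.0], [0, 0, 0]]])

```text
t: 14.23
tcp_pos: [0.483, 0.1917, 0.0654]
tool_rot: [3.116, 0.399, -0.0]
force: [-1.7, -0.6, 3.7]
grip_width: 0.0001
```

carry_out(motion=[[0, [0, 0, 0.1], [0, 0, 0]], [0, [0, 0, 0.0], [0, 0, 0]]])

```text
t: 14.4
tcp_pos: [0.4831, 0.1918, 0.0654]
tool_rot: [3.116, 0.399, -0.0]
force: [-4.5, -2.0, 10.3]
grip_width: 0.0004
```

carry_out(motion=[[0, [0, 0, 0.1], [0, 0, 0]], [0, [0, 0, 0.0], [0, 0, 0]]])

```text
t: 14.57
tcp_pos: [0.4831, 0.1918, 0.0653]
tool_rot: [3.116, 0.399, -0.001]
force: [-6.5, -3.2, 14.3]
grip_width: 0.0005
```

carry_out(motion=[[0, [0, 0, 0.1], [0, 0, 0]], [0, [0, 0, 0.0], [0, 0, 0]]])

```text
t: 14.73
tcp_pos: [0.4831, 0.1918, 0.0653]
tool_rot: [3.116, 0.399, -0.001]
force: [-9.9, -2.9, 19.1]
grip_width: 0.0003
```

```bash
python3 -c "
from h import *
plan(483,191.5,81,14.6)
f=save('j','scene')
i=f['pixels'][:,:,::-1]; i=np.clip((i/255.)**.5*255,0,255).astype(np.uint8).copy()
cv2.imwrite('pics/j7.png',cv2.resize(i[230:330,230:350],None,fx=6,fy=6,interpolation=cv2.INTER_CUBIC))
f=save('j','top')
i=f['pixels'][:,:,::-1]; i=np.clip((i/255.)**.5*255,0,255).astype(np.uint8).copy()
cv2.imwrite('pics/j8.png',cv2.resize(i[200:300,140:260],None,fx=6,fy=6,interpolation=cv2.INTER_CUBIC))
"
```

```text
t 14.73 tcp [483.1 191.8  65.3] head 14.6 tilt 0.05 w 0.3 F [-9.85 -2.88 19.05] q [ 0.27 -0.07  2.04 -0.    1.17  1.59]
shift now cm [-0.017  0.024 -1.573] turn z first 0.0
shift after turn cm [-0.017  0.024 -1.573]
```

View pics/j7.png

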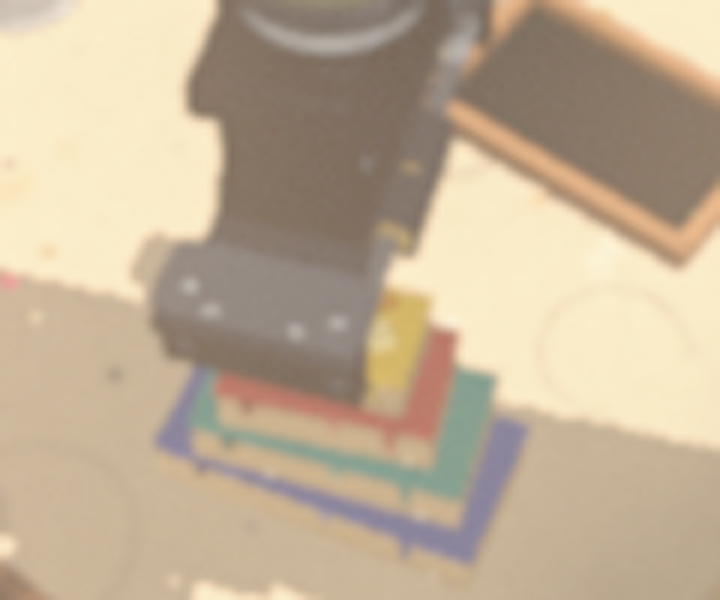

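View pics/j8.png

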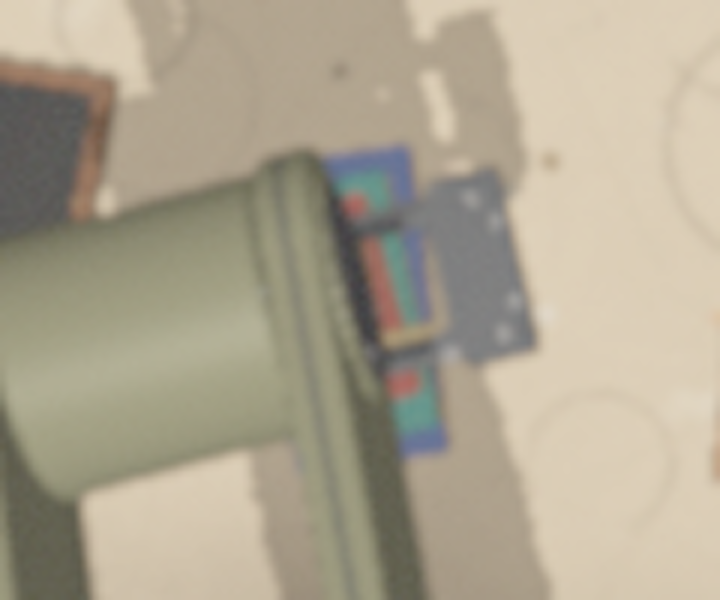

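carry_out(motion=[[75, [0, 0, -0.5], [0, 0, 0]], [75, [0, 0, -1.0], [0, 0, 0]], [75, [0, 0, -1], [0, 0, 0]], [75, [0, 0, 0], [0, 0, 0]], [75, [0, 0, 0], [0, 0, 0]], [75, [0, 0, 0], [0, 0, 0]], [75, [0, 0, 0], [0, 0, 0]], [75, [0, 0, 0], [0, 0, 0]], [75, [0, 0, 0], [0, 0, 0]], [75, [0, 0, 0], [0, 0, 0]]])

```text
t: 15.67
tcp_pos: [0.4827, 0.1917, 0.0864]
tool_rot: [3.116, 0.399, -0.001]
force: [0.6, 0.1, -0.4]
grip_width: 0.0618
```

carry_out(motion=[[75, [0, 0, 0], [0, 0, 0]], [75, [0, 0, 0], [0, 0, 0]], [75, [0, 0, 0], [0, 0, 0]]])

```text
t: 15.92
tcp_pos: [0.4829, 0.1917, 0.0867]
tool_rot: [-3.116, -0.399, 0.0]
force: [-0.2, 0.6, -0.3]
grip_width: 0.071
```

```bash
python3 -c "
from h import *
plan(483,191.5,53,14.6)
f=save('k','scene')
i=f['pixels'][:,:,::-1]
cv2.imwrite('pics/k7.png',cv2.resize(i[230:330,230:350],None,fx=6,fy=6,interpolation=cv2.INTER_CUBIC))
"
```

```text
t 15.92 tcp [482.9 191.7  86.7] head 14.59 tilt 0.01 w 71.0 F [-0.25  0.59 -0.31] q [ 0.27 -0.09  2.02  0.    1.21  1.59]
shift now cm [2.000e-03 2.400e-02 3.371e+00] turn z first -0.01
shift after turn cm [2.000e-03 2.400e-02 3.371e+00]
```

View pics/k7.png

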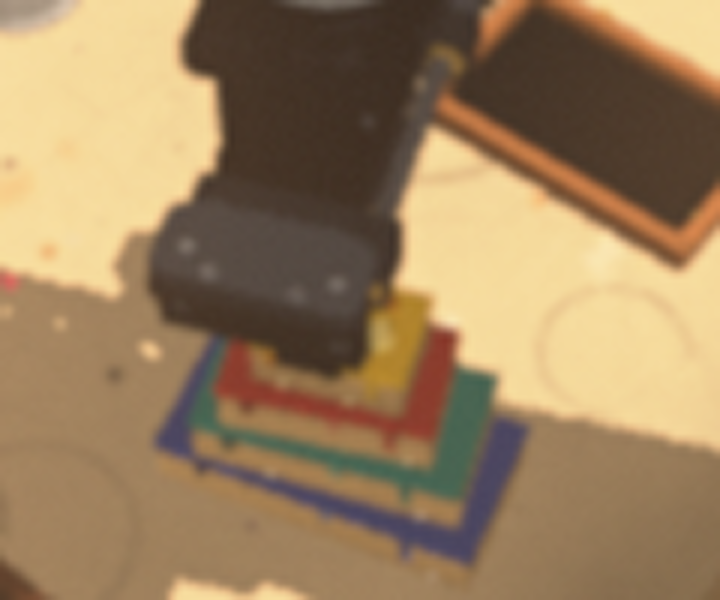

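carry_out(motion=[[75, [0, 0, 1], [0, 0, 0]], [75, [0, 0, 1], [0, 0, 0]], [75, [0, 0, 1], [0, 0, 0]], [75, [0, 0, 0.4], [0, 0, 0]], [75, [0, 0, 0], [0, 0, 0]], [20, [0, 0, 0], [0, 0, 0]], [20, [0, 0, 0], [0, 0, 0]], [20, [0, 0, 0], [0, 0, 0]], [20, [0, 0, 0], [0, 0, 0]], [20, [0, 0, 0], [0, 0, 0]]])

```text
t: 16.8
tcp_pos: [0.4833, 0.1918, 0.0533]
tool_rot: [-3.116, -0.399, -0.001]
force: [0.1, -0.7, 0.7]
grip_width: 0.0434
```

carry_out(motion=[[20, [0, 0, 0], [0, 0, 0]], [20, [0, 0, 0], [0, 0, 0]], [20, [0, 0, 0], [0, 0, 0]], [20, [0, 0, 0], [0, 0, 0]], [20, [0, 0, 0], [0, 0, 0]]])

```text
t: 17.22
tcp_pos: [0.4832, 0.1918, 0.0532]
tool_rot: [-3.116, -0.399, -0.001]
force: [0.3, -0.6, 2.8]
grip_width: 0.0398
```

Gripped at 39.8 mm (40 expected). Lift.

carry_out(motion=[[20, [0, 0, -0.3], [0, 0, 0]], [20, [0, 0, -0.7], [0, 0, 0]], [20, [0, 0, -1.5], [0, 0, 0]], [20, [0, 0, -2.5], [0, 0, 0]], [20, [0, 0, 0], [0, 0, 0]], [20, [0, 0, 0], [0, 0, 0]]])

```text
t: 17.72
tcp_pos: [0.4842, 0.1921, 0.1046]
tool_rot: [-3.116, -0.399, -0.006]
force: [-0.2, 0.0, -0.8]
grip_width: 0.0397
```

```bash
python3 -c "
from h import *
plan(471.6,-344.4,100,-17.9);save('l','scene')"
```

```text
t 17.72 tcp [484.2 192.1 104.6] head 14.59 tilt 0.21 w 39.7 F [-0.22  0.   -0.81] q [ 0.27 -0.11  2.01 -0.    1.24  1.59]
shift now cm [-14.735  51.599   0.403] turn z first 32.49
shift after turn cm [15.285 51.438  0.403]
```

View pics/l_scene.png

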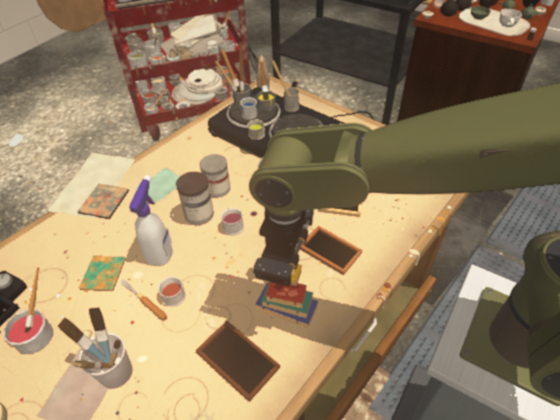

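carry_out(motion=[[20, [0, 0, 0], [0, 0, 6.5]], [20, [0, 0, 0], [0, 0, 6.5]], [20, [0, 0, 0], [0, 0, 6.5]], [20, [0, 0, 0], [0, 0, 6.5]], [20, [0, 0, 0], [0, 0, 6.5]], [20, [0.4, 1.4, 0], [0, 0, 0]], [20, [0.8, 2.8, 0], [0, 0, 0]], [20, [0.95, 3.2, 0], [0, 0, 0]], [20, [0.95, 3.2, 0], [0, 0, 0]], [20, [0.95, 3.2, 0], [0, 0, 0]]])

```text
t: 18.6
tcp_pos: [0.4775, 0.0468, 0.1009]
tool_rot: [3.103, -0.488, -0.005]
force: [-0.0, 0.6, -0.9]
grip_width: 0.0397
```

carry_out(motion=[[20, [0.95, 3.2, 0], [0, 0, 0]], [20, [0.95, 3.2, 0], [0, 0, 0]], [20, [0.95, 3.2, 0], [0, 0, 0]], [20, [0.95, 3.2, 0], [0, 0, 0]], [20, [0.95, 3.2, 0], [0, 0, 0]], [20, [0.95, 3.2, 0], [0, 0, 0]], [20, [0.95, 3.2, 0], [0, 0, 0]], [20, [0.95, 3.2, 0], [0, 0, 0]], [20, [0.95, 3.2, 0], [0, 0, 0]], [20, [0.95, 3.2, 0], [0, 0, 0]]])

```text
t: 19.43
tcp_pos: [0.4696, -0.2867, 0.1008]
tool_rot: [-3.102, 0.489, 0.004]
force: [1.6, -0.3, 0.2]
grip_width: 0.0397
```

carry_out(motion=[[20, [0.8, 2.8, 0], [0, 0, 0]], [20, [0.6, 2.2, 0], [0, 0, 0]], [20, [0, 0, 0], [0, 0, 0]], [20, [0, 0, 0], [0, 0, 0]]])

```text
t: 19.77
tcp_pos: [0.4678, -0.3377, 0.1009]
tool_rot: [-3.101, 0.492, 0.004]
force: [-0.2, 0.5, -0.3]
grip_width: 0.0397
```

```bash
python3 -c "
from h import *
plan(471.6,-344.4,30,-17.9)
f=save('m','top');save('m','scene')
for q in nets.cut_out('panel_60','top')[:3]: print(q['score'],q['extent'])"
```

```text
t 19.77 tcp [ 467.8 -337.7  100.9] head -18.03 tilt 0.2 w 39.7 F [-0.15  0.52 -0.25] q [-0.72  0.03  1.88  0.    1.24  1.17]
shift now cm [0.59  0.534 7.083] turn z first -0.13
shift after turn cm [0.589 0.535 7.083]
0.95 [180.0, 229.9, 211.6, 271.0]
0.81 [183.0, 229.8, 214.4, 274.7]
0.62 [183.4, 226.1, 209.6, 277.0]
```

View pics/m_top.png

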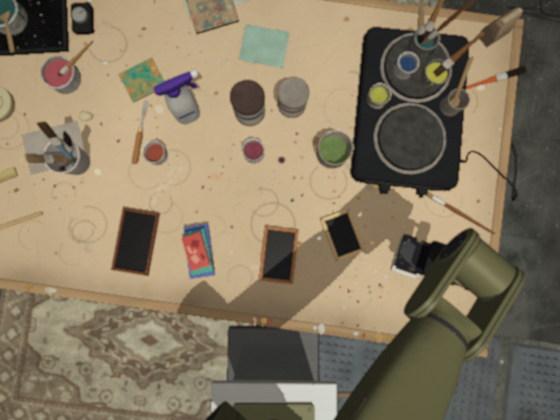

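View pics/m_scene.png

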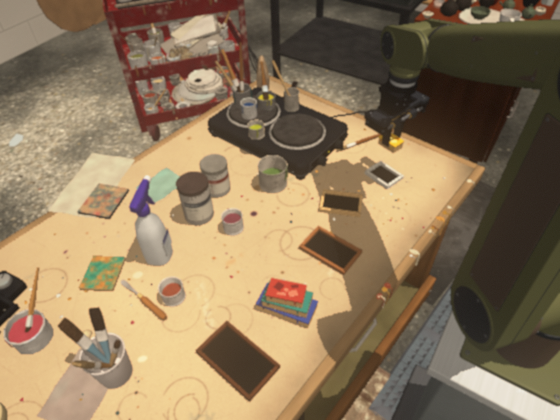

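carry_out(motion=[[20, [0.59, 0.53, 2], [0, 0, 0]], [20, [0, 0, 3], [0, 0, 0]], [20, [0, 0, 2.5], [0, 0, 0]], [20, [0, 0, 1.5], [0, 0, 0]], [20, [0, 0, 1], [0, 0, 0]], [20, [0, 0, 0], [0, 0, 0]], [20, [0, 0, 0], [0, 0, 0]]])

```text
t: 20.5
tcp_pos: [0.4731, -0.3438, 0.0028]
tool_rot: [-3.103, 0.487, 0.0]
force: [0.7, -0.1, 0.2]
grip_width: 0.0398
```

```bash
python3 -c "
from h import *
plan(471.6,-344.4,-19.5,-17.9)
f=save('n','scene')
cv2.imwrite('pics/n7.png',cv2.resize(f['pixels'][90:200,330:450,::-1],None,fx=5,fy=5,interpolation=cv2.INTER_CUBIC))"
```

```text
t 20.5 tcp [ 473.1 -343.8    2.8] head -17.85 tilt 0.02 w 39.8 F [ 0.67 -0.05  0.24] q [-0.72  0.15  1.93  0.    1.06  1.16]
shift now cm [-0.126  0.109  2.233] turn z first 0.05
shift after turn cm [-0.126  0.109  2.233]
```

View pics/n7.png

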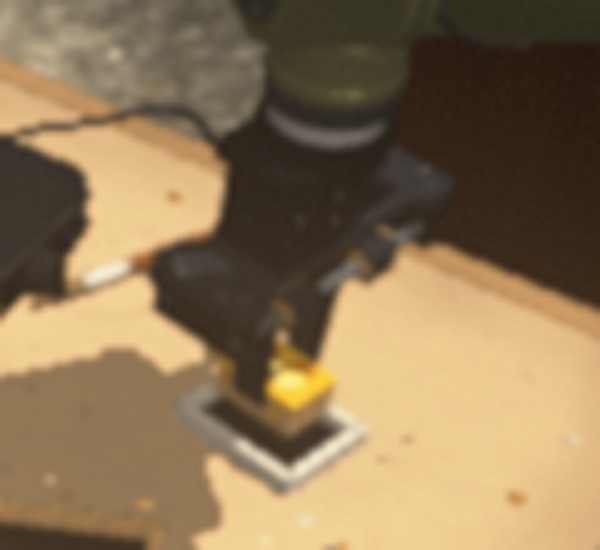

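carry_out(motion=[[20, [-0.13, 0.1, 0.6], [0, 0, 0]], [20, [0, 0, 0.6], [0, 0, 0]], [20, [0, 0, 0.5], [0, 0, 0]], [20, [0, 0, 0.3], [0, 0, 0]], [20, [0, 0, 0.2], [0, 0, 0]], [20, [0, 0, 0], [0, 0, 0]], [20, [0, 0, 0], [0, 0, 0]]])

```text
t: 21.13
tcp_pos: [0.4713, -0.345, -0.0194]
tool_rot: [-3.103, 0.489, 0.0]
force: [-0.6, 0.6, -0.0]
grip_width: 0.0396
```

carry_out(motion=[[20, [0, 0, 0.1], [0, 0, 0]], [20, [0, 0, 0], [0, 0, 0]], [20, [0, 0, 0], [0, 0, 0]]])

```text
t: 21.38
tcp_pos: [0.4715, -0.3451, -0.0201]
tool_rot: [3.103, -0.489, 0.0]
force: [-0.0, -0.2, -1.2]
grip_width: 0.0397
```

carry_out(motion=[[20, [0, 0, 0.1], [0, 0, 0]], [20, [0, 0, 0], [0, 0, 0]], [20, [0, 0, 0], [0, 0, 0]]])

```text
t: 21.63
tcp_pos: [0.4717, -0.3453, -0.0208]
tool_rot: [3.103, -0.489, 0.001]
force: [-0.7, -0.4, 1.0]
grip_width: 0.0394
```

carry_out(motion=[[65, [0, 0, 0], [0, 0, 0]], [65, [0, 0, 0], [0, 0, 0]], [65, [0, 0, 0], [0, 0, 0]], [65, [0, 0, 0], [0, 0, 0]], [65, [0, 0, 0], [0, 0, 0]], [65, [0, 0, 0], [0, 0, 0]], [65, [0, 0, 0], [0, 0, 0]], [65, [0, 0, -1], [0, 0, 0]], [65, [0, 0, -2], [0, 0, 0]], [65, [0, 0, -4], [0, 0, 0]]])

```text
t: 22.47
tcp_pos: [0.4681, -0.3422, 0.0448]
tool_rot: [-3.098, 0.488, 0.014]
force: [1.1, -0.8, -0.8]
grip_width: 0.0617
```

carry_out(motion=[[80, [0, 0, -4], [0, 0, 0]], [80, [0, -3, -3], [0, 0, 0]], [80, [0, -4, 0], [0, 0, 0]], [80, [0, -4, 0], [0, 0, 0]], [80, [0, -4, 0], [0, 0, 0]], [80, [0, 0, 0], [0, 0, 0]], [80, [0, 0, 0], [0, 0, 0]]])

```text
t: 23.05
tcp_pos: [0.518, -0.2012, 0.1191]
tool_rot: [3.104, -0.483, 0.002]
force: [-0.2, 1.1, 0.0]
grip_width: 0.0762
```

```bash
python3 -c "
from h import *
plan(484.6,191.3,100,18.4)
f=save('o','top');g=save('o','scene')
a=f['pixels'][210:290,170:270,::-1];b=f['pixels'][210:290,370:470,::-1]
cv2.imwrite('pics/o7.png',cv2.resize(np.hstack([a,b]),None,fx=4,fy=4,interpolation=cv2.INTER_CUBIC))
print(rect(f,cmask(f,'panel_84',(175,215,220,285)),.078))
print(rect(g,cmask(g,'panel_84',(250,265,320,325)),.078))
print(rect(f,cmask(f,'panel_60',(385,225,435,285)),.03))"
```

```text
t 23.05 tcp [ 518.  -201.2  119.1] head -17.69 tilt 0.06 w 76.2 F [-0.24  1.11  0.04] q [-0.47 -0.04  1.92 -0.    1.26  1.41]
shift now cm [-15.112 -36.379   1.883] turn z first -36.09
shift after turn cm [  9.221 -38.299   1.883]
(array([484.6, 191.9]), array([83.1, 47.5]), 17.6, array([484.9, 191.7]), 628)
(array([482.3, 195.5]), array([84.2, 49.7]), 17.3, array([481.9, 195.4]), 694)
(array([ 448.5, -323.5]), array([15.9,  6.4]), 72.1, array([ 448.3, -323. ]), 17)
```

View pics/o7.png

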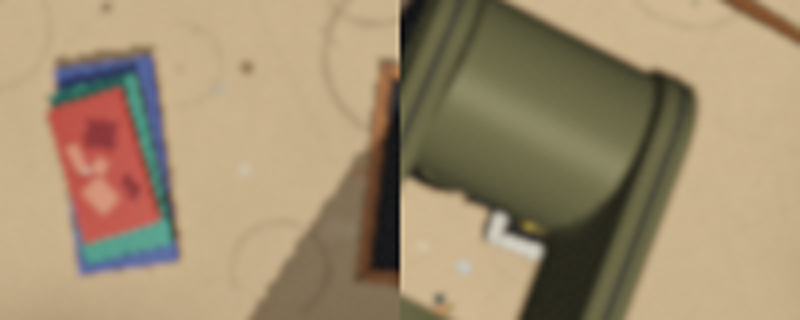

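```bash
python3 -c "
from h import *
plan(484,192.5,100,17.5)"
```

```text
t 23.15 tcp [ 517.4 -203.2  118.7] head -17.89 tilt 0.05 w 76.3 F [-0.36 -0.13  0.12] q [-0.47 -0.04  1.92 -0.    1.26  1.41]
shift now cm [-15.34  -36.63    1.845] turn z first -35.39
shift after turn cm [  8.711 -38.745   1.845]
```

carry_out(motion=[[80, [0, 0, 0], [0, 0, -7.1]], [80, [0, 0, 0], [0, 0, -7.1]], [80, [0, 0, 0], [0, 0, -7.1]], [80, [0, 0, 0], [0, 0, -7.1]], [80, [0, 0, 0], [0, 0, -7]], [80, [0.8, -3.5, 0], [0, 0, 0]], [80, [0.8, -3.5, 0], [0, 0, 0]], [80, [0.8, -3.5, 0], [0, 0, 0]], [80, [0.8, -3.5, 0], [0, 0, 0]], [80, [0.8, -3.5, 0], [0, 0, 0]]])

```text
t: 23.98
tcp_pos: [0.5027, -0.0242, 0.1184]
tool_rot: [3.106, 0.472, 0.0]
force: [1.0, -1.0, -0.1]
grip_width: 0.0759
```

carry_out(motion=[[80, [0.8, -3.5, 0], [0, 0, 0]], [80, [0.8, -3.5, 0], [0, 0, 0]], [80, [0.8, -3.5, 0], [0, 0, 0]], [80, [0.8, -3.5, 0], [0, 0, 0]], [80, [0.8, -3.5, 0], [0, 0, 0]], [80, [0.7, -3.6, 1], [0, 0, 0]], [80, [0, 0, 1], [0, 0, 0]], [80, [0, 0, 1], [0, 0, 0]], [80, [0, 0, 0], [0, 0, 0]], [80, [0, 0, 0], [0, 0, 0]]])

```text
t: 24.82
tcp_pos: [0.4841, 0.1896, 0.0871]
tool_rot: [3.105, 0.474, -0.004]
force: [-0.1, -0.0, 0.1]
grip_width: 0.0762
```

```bash
python3 -c "
from h import *
plan(484,192.5,27.2,17.5)
f=save('p','top');print(rect(f,cmask(f,'panel_60',(385,225,435,285)),.03))
cv2.imwrite('pics/p7.png',cv2.resize(f['pixels'][210:290,370:450,::-1],None,fx=5,fy=5,interpolation=cv2.INTER_CUBIC))
for q in nets.cut_out('frame_60','top')[:5]: print(round(q['score'],2),q['extent'],*rect(f,q['pixels'],.012))"
```

```text
t 24.82 tcp [484.1 189.6  87.1] head 17.35 tilt 0.14 w 76.2 F [-0.05 -0.03  0.1 ] q [ 0.27 -0.09  2.02 -0.    1.21  1.54]
shift now cm [ 0.095 -0.283  5.991] turn z first -0.15
shift after turn cm [ 0.096 -0.283  5.991]
(array([ 471. , -343.3]), array([64.7, 45.5]), -18.0, array([ 471.3, -344.1]), 385)
0.95 [393.2, 233.5, 426.5, 278.3] [ 472.8 -344. ] [89.4 74.1] -18.9 [ 472.4 -339.2] 469
0.86 [258.8, 223.9, 298.2, 281.7] [476.3  -8.5] [141.2  88.7] -6.2 [475.7  -8.7] 1890
0.75 [321.2, 207.5, 364.6, 261.3] [ 527.5 -173.5] [118.   82.5] 19.7 [ 526.8 -173. ] 1434
0.66 [110.0, 205.3, 159.9, 271.2] [506.7 356.8] [164.7 101.5] -8.9 [530.5 364.5] 1494
```

View pics/p7.png

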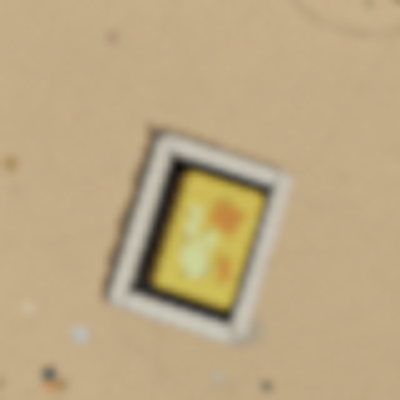

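carry_out(motion=[[80, [0.1, -0.28, 1.5], [0, 0, 0]], [80, [0, 0, 2], [0, 0, 0]], [80, [0, 0, 1.5], [0, 0, 0]], [80, [0, 0, 1], [0, 0, 0]], [80, [0, 0, 0], [0, 0, 0]], [80, [0, 0, 0], [0, 0, 0]]])

```text
t: 25.42
tcp_pos: [0.4847, 0.1939, 0.0284]
tool_rot: [3.105, 0.476, -0.0]
force: [-0.0, 0.1, -0.5]
grip_width: 0.076
```

carry_out(motion=[[25, [0, 0, 0], [0, 0, 0]], [25, [0, 0, 0], [0, 0, 0]], [25, [0, 0, 0], [0, 0, 0]], [25, [0, 0, 0], [0, 0, 0]], [25, [0, 0, 0], [0, 0, 0]], [25, [0, 0, 0], [0, 0, 0]], [25, [0, 0, 0], [0, 0, 0]], [25, [0, 0, 0], [0, 0, 0]], [25, [0, 0, 0], [0, 0, 0]]])

```text
t: 26.17
tcp_pos: [0.4848, 0.1945, 0.0288]
tool_rot: [3.105, 0.478, 0.001]
force: [-1.0, -0.7, 4.8]
grip_width: 0.0474
```

carry_out(motion=[[25, [0, 0, -0.3], [0, 0, 0]], [25, [0, 0, -0.7], [0, 0, 0]], [25, [0, 0, -1.5], [0, 0, 0]], [25, [0, 0, -2.5], [0, 0, 0]], [25, [0, 0, -1], [0, 0, 0]], [25, [0, 0, 0], [0, 0, 0]], [25, [0, 0, 0], [0, 0, 0]]])

```text
t: 26.75
tcp_pos: [0.4848, 0.1946, 0.0886]
tool_rot: [-3.105, -0.478, -0.002]
force: [0.6, -0.3, -2.2]
grip_width: 0.0479
```

```bash
python3 -c "
from h import *
plan(527.5,-172.5,87,20.8);save('q','scene')"
```

```text
t 26.75 tcp [484.8 194.6  88.6] head 17.49 tilt 0.07 w 47.9 F [ 0.56 -0.25 -2.21] q [ 0.28 -0.09  2.02  0.    1.21  1.54]
shift now cm [-6.956 36.295  0.147] turn z first -3.31
shift after turn cm [-9.041 35.832  0.147]
```

View pics/q_scene.png

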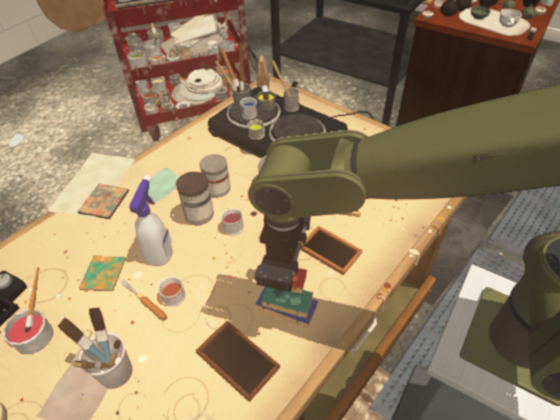

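carry_out(motion=[[25, [0, 0, 0], [0, 0, -3.4]], [25, [-0.4, 1.5, 0], [0, 0, 0]], [25, [-0.7, 2.8, 0], [0, 0, 0]], [25, [-0.8, 3.2, 0], [0, 0, 0]], [25, [-0.8, 3.2, 0], [0, 0, 0]], [25, [-0.8, 3.2, 0], [0, 0, 0]], [25, [-0.8, 3.2, 0], [0, 0, 0]], [25, [-0.8, 3.2, 0], [0, 0, 0]], [25, [-0.8, 3.2, 0], [0, 0, 0]], [25, [-0.8, 3.2, 0], [0, 0, 0]]])

```text
t: 27.63
tcp_pos: [0.5157, -0.0802, 0.0862]
tool_rot: [-3.088, -0.569, 0.004]
force: [0.2, 0.5, -0.9]
grip_width: 0.0474
```

carry_out(motion=[[25, [-0.8, 3.2, 0], [0, 0, 0]], [25, [-0.8, 3.2, 0], [0, 0, 0]], [25, [-0.7, 2.5, 1], [0, 0, 0]], [25, [0, 0, 2], [0, 0, 0]], [25, [0, 0, 2], [0, 0, 0]], [25, [0, 0, 1.5], [0, 0, 0]], [25, [0, 0, 1], [0, 0, 0]], [25, [0, 0, 0], [0, 0, 0]], [25, [0, 0, 0], [0, 0, 0]]])

```text
t: 28.38
tcp_pos: [0.5263, -0.1697, 0.0119]
tool_rot: [-3.088, -0.569, 0.003]
force: [0.4, 0.1, -0.6]
grip_width: 0.0476
```

```bash
python3 -c "
from h import *
plan(527.5,-172.5,-18.5,21)
f=save('r','scene')
cv2.imwrite('pics/r7.png',cv2.resize(f['pixels'][130:240,280:400,::-1],None,fx=5,fy=5,interpolation=cv2.INTER_CUBIC))"
```

```text
t 28.38 tcp [ 526.3 -169.7   11.9] head 20.9 tilt 0.15 w 47.6 F [ 0.41  0.15 -0.62] q [-0.41  0.07  2.    0.    1.07  0.8 ]
shift now cm [0.014 0.308 3.044] turn z first -0.1
shift after turn cm [0.013 0.308 3.044]
```

View pics/r7.png

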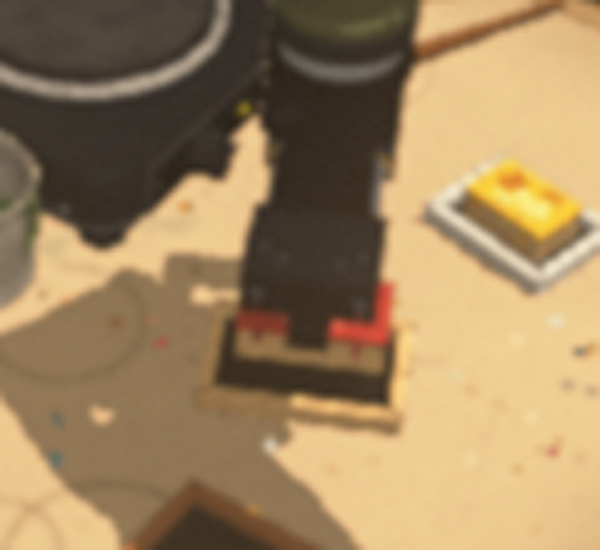

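carry_out(motion=[[25, [0, 0.3, 0.8], [0, 0, 0]], [25, [0, 0, 0.8], [0, 0, 0]], [25, [0, 0, 0.7], [0, 0, 0]], [25, [0, 0, 0.4], [0, 0, 0]], [25, [0, 0, 0.2], [0, 0, 0]], [25, [0, 0, 0], [0, 0, 0]], [25, [0, 0, 0], [0, 0, 0]]])

```text
t: 29.02
tcp_pos: [0.5284, -0.173, -0.0159]
tool_rot: [-3.089, -0.57, 0.0]
force: [-0.5, 0.1, -0.1]
grip_width: 0.0476
```

carry_out(motion=[[25, [0, 0, 0.1], [0, 0, 0]], [25, [0, 0, 0], [0, 0, 0]], [25, [0, 0, 0], [0, 0, 0]]])

```text
t: 29.27
tcp_pos: [0.5286, -0.1731, -0.0165]
tool_rot: [3.089, 0.569, 0.001]
force: [-0.2, 0.4, -1.3]
grip_width: 0.0477
```

carry_out(motion=[[25, [0, 0, 0.1], [0, 0, 0]], [25, [0, 0, 0], [0, 0, 0]], [25, [0, 0, 0], [0, 0, 0]]])

```text
t: 29.52
tcp_pos: [0.5284, -0.173, -0.0178]
tool_rot: [3.09, 0.57, 0.0]
force: [0.0, 0.3, -1.7]
grip_width: 0.0478
```

carry_out(motion=[[25, [0, 0, 0.1], [0, 0, 0]], [25, [0, 0, 0], [0, 0, 0]], [25, [0, 0, 0], [0, 0, 0]]])

```text
t: 29.77
tcp_pos: [0.5283, -0.173, -0.0189]
tool_rot: [-3.089, -0.569, 0.0]
force: [1.0, 0.3, -1.2]
grip_width: 0.0479
```

carry_out(motion=[[25, [0, 0, 0.1], [0, 0, 0]], [25, [0, 0, 0], [0, 0, 0]], [25, [0, 0, 0], [0, 0, 0]]])

```text
t: 30.02
tcp_pos: [0.5285, -0.1731, -0.0192]
tool_rot: [3.089, 0.569, 0.0]
force: [-1.8, 0.9, 4.2]
grip_width: 0.0476
```

Contact at −19.2, as predicted. Release.

carry_out(motion=[[75, [0, 0, 0], [0, 0, 0]], [75, [0, 0, 0], [0, 0, 0]], [75, [0, 0, 0], [0, 0, 0]], [75, [0, 0, 0], [0, 0, 0]], [75, [0, 0, 0], [0, 0, 0]], [75, [0, 0, 0], [0, 0, 0]], [75, [0, 0, 0], [0, 0, 0]], [75, [0, 0, -1], [0, 0, 0]], [75, [0, 0, -2], [0, 0, 0]], [75, [0, 0, -4], [0, 0, 0]]])

```text
t: 30.85
tcp_pos: [0.5244, -0.1714, 0.0465]
tool_rot: [-3.084, -0.568, 0.013]
force: [-0.2, -0.4, -0.9]
grip_width: 0.0714
```

carry_out(motion=[[90, [0, 0, -3], [0, 0, 0]], [90, [0.9, -3.5, 0], [0, 0, 0]], [90, [0.9, -3.5, 0], [0, 0, 0]], [90, [0.9, -3.5, 0], [0, 0, 0]], [90, [0.9, -3.5, 0], [0, 0, 0]], [90, [0, 0, 0], [0, 0, 0]], [90, [0, 0, 0], [0, 0, 0]]])

```text
t: 31.43
tcp_pos: [0.5122, -0.0281, 0.081]
tool_rot: [3.088, 0.575, 0.002]
force: [0.3, 0.6, 0.1]
grip_width: 0.0856
```

```bash
python3 -c "
from h import *
f=save('s','top');g=save('s','scene')
print(rect(f,cmask(f,'panel_108',(175,215,220,285)),.052))
print(rect(g,cmask(g,'panel_108',(250,265,325,330)),.052))
plan(484,192.5,100,14)
a=f['pixels'][210:290,170:270,::-1];b=f['pixels'][195:275,300:400,::-1]
cv2.imwrite('pics/s7.png',cv2.resize(np.hstack([a,b]),None,fx=4,fy=4,interpolation=cv2.INTER_CUBIC))
print(rect(f,cmask(f,'panel_84',(315,200,370,270)),.03))"
```

```text
(array([483.1, 190.7]), array([108.4,  52.6]), 12.5, array([486.8, 189. ]), 677)
(array([480.4, 193.4]), array([101. ,  51.3]), 13.8, array([470.9, 190.6]), 435)
t 31.53 tcp [512.5 -29.8  80.9] head 20.9 tilt 0.06 w 85.7 F [ 0.7  -0.54  1.2 ] q [-0.16 -0.1   2.04 -0.    1.2   1.04]
shift now cm [  5.272 -21.786  -1.929] turn z first 6.9
shift after turn cm [  2.617 -22.262  -1.929]
(array([ 526.5, -173.6]), array([88.6, 52.8]), 20.5, array([ 526.9, -174.1]), 670)
```

View pics/s7.png

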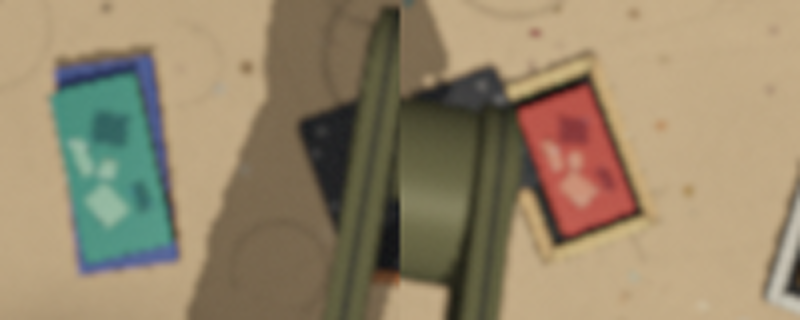

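```bash
python3 -c "
from h import *
for c,roi in(('top',(175,215,220,285)),('scene',(250,265,325,330))):
  f=cams.grab_frame(c); h=cv2.cvtColor(f['pixels'],cv2.COLOR_RGB2HSV)
  m=(h[...,0]>=65)&(h[...,0]<=98)&(h[...,1]>60); k=np.zeros_like(m);x0,y0,x1,y1=roi;k[y0:y1,x0:x1]=1
  m=cv2.morphologyEx((m&k).astype(np.uint8),cv2.MORPH_CLOSE,np.ones((5,5)))
  print(rect(f,m,.052))
plan(482.5,192,60,13)"
```

```text
(array([482.3, 191. ]), array([110.3,  57.5]), 13.4, array([482.5, 190.3]), 974)
(array([480.9, 194.4]), array([108. ,  54.7]), 14.4, array([479.7, 194.8]), 977)
t 31.63 tcp [512.4 -30.5  80.5] head 20.81 tilt 0.03 w 85.6 F [ 0.33 -0.37  0.11] q [-0.16 -0.1   2.04 -0.    1.2   1.04]
shift now cm [  5.105 -21.864   2.047] turn z first 7.81
shift after turn cm [  2.089 -22.355   2.047]
```

carry_out(motion=[[90, [0, 0, 0], [0, 0, 7.1]], [90, [0.3, -3.2, 0], [0, 0, 0]], [90, [0.3, -3.2, 0], [0, 0, 0]], [90, [0.3, -3.2, 0], [0, 0, 0]], [90, [0.3, -3.2, 0], [0, 0, 0]], [90, [0.3, -3.2, 0], [0, 0, 0]], [90, [0.3, -3.2, 0], [0, 0, 0]], [90, [0.3, -3.1, 1], [0, 0, 0]], [90, [0, 0, 0], [0, 0, 0]], [90, [0, 0, 0], [0, 0, 0]]])

```text
t: 32.47
tcp_pos: [0.4791, 0.1922, 0.0696]
tool_rot: [3.118, 0.379, -0.002]
force: [0.1, -0.2, 0.1]
grip_width: 0.0855
```

```bash
python3 -c "
from h import *
plan(482,192.5,1.2,13.7)"
```

```text
t 32.47 tcp [479.1 192.2  69.6] head 13.86 tilt 0.09 w 85.5 F [ 0.07 -0.25  0.14] q [ 0.28 -0.08  2.04 -0.    1.18  1.61]
shift now cm [0.296 0.034 6.839] turn z first 0.16
shift after turn cm [0.296 0.033 6.839]
```

carry_out(motion=[[90, [0.3, 0, 2], [0, 0, 0]], [90, [0, 0, 2], [0, 0, 0]], [90, [0, 0, 1.5], [0, 0, 0]], [90, [0, 0, 1], [0, 0, 0]], [90, [0, 0, 0.3], [0, 0, 0]], [90, [0, 0, 0], [0, 0, 0]], [90, [0, 0, 0], [0, 0, 0]]])

```text
t: 33.05
tcp_pos: [0.4832, 0.1924, 0.003]
tool_rot: [-3.119, -0.375, -0.002]
force: [0.0, -0.2, 0.0]
grip_width: 0.0858
```

carry_out(motion=[[35, [0, 0, 0], [0, 0, 0]], [35, [0, 0, 0], [0, 0, 0]], [35, [0, 0, 0], [0, 0, 0]], [35, [0, 0, 0], [0, 0, 0]], [35, [0, 0, 0], [0, 0, 0]], [35, [0, 0, 0], [0, 0, 0]], [35, [0, 0, 0], [0, 0, 0]], [35, [0, 0, 0], [0, 0, 0]], [35, [0, 0, 0], [0, 0, 0]]])

```text
t: 33.8
tcp_pos: [0.4824, 0.193, 0.0025]
tool_rot: [-3.119, -0.377, -0.0]
force: [0.4, 0.3, 1.8]
grip_width: 0.0556
```

carry_out(motion=[[35, [0, 0, -0.3], [0, 0, 0]], [35, [0, 0, -0.7], [0, 0, 0]], [35, [0, 0, -1.5], [0, 0, 0]], [35, [0, 0, -2.5], [0, 0, 0]], [35, [0, 0, -1], [0, 0, 0]], [35, [0, 0, 0], [0, 0, 0]], [35, [0, 0, 0], [0, 0, 0]]])

```text
t: 34.38
tcp_pos: [0.4826, 0.193, 0.0627]
tool_rot: [-3.119, -0.377, -0.002]
force: [0.2, -0.4, -2.5]
grip_width: 0.056
```

```bash
python3 -c "
from h import *
plan(475.5,-8.5,60,-6.6);save('u','scene')"
```

```text
t 34.38 tcp [482.6 193.   62.7] head 13.79 tilt 0.08 w 56.0 F [ 0.22 -0.35 -2.51] q [ 0.28 -0.07  2.04 -0.    1.16  1.61]
shift now cm [-5.496 19.398  0.258] turn z first 20.39
shift after turn cm [ 1.606 20.097  0.258]
```

View pics/u_scene.png

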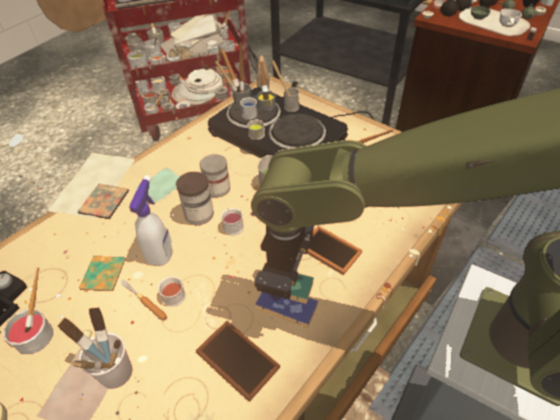

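carry_out(motion=[[35, [0, 0, 0], [0, 0, 6.8]], [35, [0, 0, 0], [0, 0, 6.8]], [35, [0, 0, 0], [0, 0, 6.8]], [35, [0.1, 1.5, 0], [0, 0, 0]], [35, [0.2, 2.8, 0], [0, 0, 0]], [35, [0.3, 3.2, 0], [0, 0, 0]], [35, [0.3, 3.2, 0], [0, 0, 0]], [35, [0.3, 3.2, 0], [0, 0, 0]], [35, [0.2, 3.2, 0], [0, 0, 0]], [35, [0.2, 3.0, 0], [0, 0, 0]]])

```text
t: 35.27
tcp_pos: [0.4733, -0.01, 0.0603]
tool_rot: [-3.136, 0.181, 0.005]
force: [1.7, 0.6, -2.6]
grip_width: 0.0561
```

carry_out(motion=[[35, [0, 0, 1.5], [0, 0, 0]], [35, [0, 0, 2], [0, 0, 0]], [35, [0, 0, 1.5], [0, 0, 0]], [35, [0, 0, 0.5], [0, 0, 0]], [35, [0, 0, 0], [0, 0, 0]], [35, [0, 0, 0], [0, 0, 0]]])

```text
t: 35.77
tcp_pos: [0.4744, -0.0084, 0.0066]
tool_rot: [-3.136, 0.181, 0.003]
force: [0.6, 0.9, -0.8]
grip_width: 0.0559
```

```bash
python3 -c "
from h import *
plan(475.5,-8.5,-19,-6.6)
f=save('v','scene')
cv2.imwrite('pics/v7.png',cv2.resize(f['pixels'][180:290,270:390,::-1],None,fx=5,fy=5,interpolation=cv2.INTER_CUBIC))"
```

```text
t 35.77 tcp [474.4  -8.4   6.6] head -6.6 tilt 0.09 w 55.9 F [ 0.62  0.9  -0.8 ] q [-0.13 -0.09  2.17  0.    1.06  1.55]
shift now cm [ 0.113 -0.006  2.557] turn z first 0.0
shift after turn cm [ 0.113 -0.006  2.557]
```

View pics/v7.png

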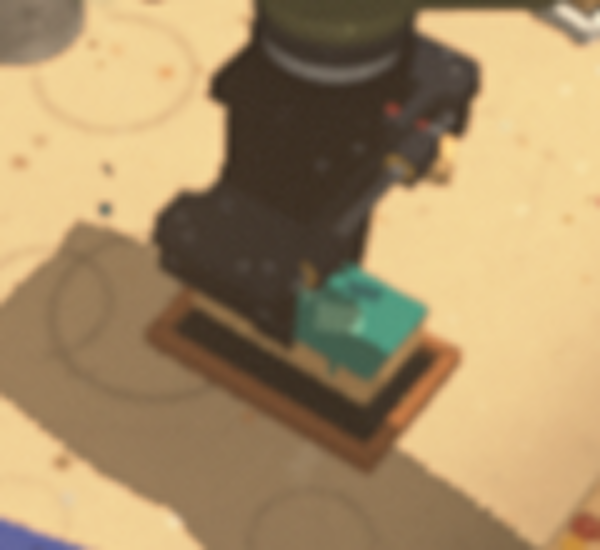

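carry_out(motion=[[35, [0.1, 0, 0.7], [0, 0, 0]], [35, [0, 0, 0.8], [0, 0, 0]], [35, [0, 0, 0.6], [0, 0, 0]], [35, [0, 0, 0.3], [0, 0, 0]], [35, [0, 0, 0.1], [0, 0, 0]], [35, [0, 0, 0], [0, 0, 0]], [35, [0, 0, 0], [0, 0, 0]]])

```text
t: 36.4
tcp_pos: [0.4761, -0.0087, -0.0177]
tool_rot: [3.136, -0.181, 0.0]
force: [-1.0, -0.2, -2.0]
grip_width: 0.0556
```

carry_out(motion=[[35, [0, 0, 0.1], [0, 0, 0]], [35, [0, 0, 0], [0, 0, 0]], [35, [0, 0, 0], [0, 0, 0]]])

```text
t: 36.65
tcp_pos: [0.4762, -0.0088, -0.0186]
tool_rot: [3.136, -0.181, 0.001]
force: [-0.2, -0.0, -1.2]
grip_width: 0.0558
```

carry_out(motion=[[35, [0, 0, 0.1], [0, 0, 0]], [35, [0, 0, 0], [0, 0, 0]], [35, [0, 0, 0], [0, 0, 0]]])

```text
t: 36.9
tcp_pos: [0.4764, -0.0088, -0.0195]
tool_rot: [3.136, -0.181, 0.001]
force: [0.0, 0.2, -0.9]
grip_width: 0.0555
```

carry_out(motion=[[35, [0, 0, 0.1], [0, 0, 0]], [35, [0, 0, 0], [0, 0, 0]], [35, [0, 0, 0], [0, 0, 0]]])

```text
t: 37.15
tcp_pos: [0.4764, -0.0088, -0.0195]
tool_rot: [3.136, -0.181, -0.0]
force: [-3.8, 0.1, 7.8]
grip_width: 0.0557
```

Floor contact. Release, rise, then look at the blue panel.

carry_out(motion=[[80, [0, 0, 0], [0, 0, 0]], [80, [0, 0, 0], [0, 0, 0]], [80, [0, 0, 0], [0, 0, 0]], [80, [0, 0, 0], [0, 0, 0]], [80, [0, 0, 0], [0, 0, 0]], [80, [0, 0, 0], [0, 0, 0]], [80, [0, 0, 0], [0, 0, 0]], [80, [0, 0, -1], [0, 0, 0]], [80, [0, 0, -2], [0, 0, 0]], [80, [0, 0, -4], [0, 0, 0]]])

```text
t: 37.98
tcp_pos: [0.4717, -0.0082, 0.0459]
tool_rot: [-3.136, 0.181, 0.016]
force: [0.7, -0.0, 0.4]
grip_width: 0.0759
```

carry_out(motion=[[100, [0, 0, -2], [0, 0, 0]], [100, [0, 0, 0], [0, 0, 0]], [100, [0, 0, 0], [0, 0, 0]]])

```text
t: 38.23
tcp_pos: [0.4775, -0.0089, 0.0715]
tool_rot: [3.136, -0.181, 0.007]
force: [-0.1, 0.1, -0.6]
grip_width: 0.0906
```

```bash
python3 -c "
from h import *
for c,roi in(('top',(175,215,225,285)),('scene',(250,265,325,330))):
  f=save('w',c); h=cv2.cvtColor(f['pixels'],cv2.COLOR_RGB2HSV)
  m=(h[...,0]>=100)&(h[...,0]<=135)&(h[...,1]>60); k=np.zeros_like(m);x0,y0,x1,y1=roi;k[y0:y1,x0:x1]=1
  m=cv2.morphologyEx((m&k).astype(np.uint8),cv2.MORPH_CLOSE,np.ones((5,5)))
  print(rect(f,m,.026))
  q=nets.cut_out('panel_132',c)
  for r in q[:4]: print(round(r['score'],2),r['extent'],*rect(f,r['pixels'],.026))
  cv2.imwrite('pics/w7_%s.png'%c,cv2.resize(f['pixels'][200:300,170:310,::-1] if c=='top' else f['pixels'][240:340,230:370,::-1],None,fx=5,fy=5,interpolation=cv2.INTER_CUBIC))
plan(484,196,60,9)"
```

```text
(array([483.7, 191.8]), array([128.3,  60.4]), 8.4, array([484.9, 191.5]), 1150)
0.66 [398.7, 246.7, 422.2, 272.1] [ 472.3 -342.8] [60.1 45.7] -18.0 [ 472.4 -343.1] 431
0.59 [327.4, 213.3, 359.5, 254.5] [ 527.6 -172.5] [85.1 52.9] 20.2 [ 527.9 -172.9] 677
0.57 [187.0, 224.9, 210.9, 278.9] [483.3 192.6] [137.   67.2] 7.4 [482.6 192.6] 1380
(array([481.3, 194.9]), array([128.8,  61.6]), 8.3, array([480.7, 195.2]), 1214)
0.83 [257.7, 280.3, 318.7, 328.0] [480.1 197.1] [134.8  74.7] 7.9 [477.6 197.7] 1617
0.69 [306.9, 233.4, 352.0, 265.6] [474.2  -4.8] [118.3  76.1] -7.4 [471.3  -2.7] 976
0.66 [372.0, 163.3, 394.6, 181.3] [ 469.7 -340.3] [77.3 60.8] -18.9 [ 468.1 -339.1] 317
0.58 [336.5, 196.1, 359.4, 211.7] [ 491.2 -177.7] [64.8 18.4] -70.1 [ 489.7 -175.9] 103
t 38.43 tcp [474.5  -8.5  67.5] head -6.61 tilt 0.19 w 94.8 F [-0.2   0.43 -0.63] q [-0.13 -0.18  2.13  0.    1.19  1.56]
shift now cm [ -1.412 -20.427   0.752] turn z first -15.61
shift after turn cm [  4.137 -20.053   0.752]
```

View pics/w7_top.png

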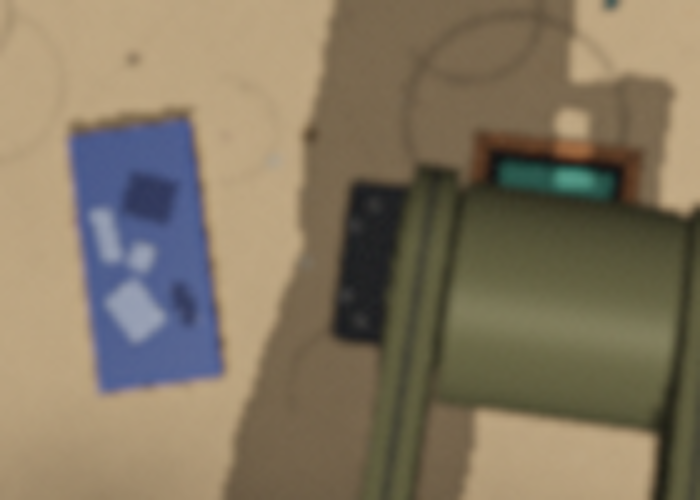

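View pics/w7_scene.png

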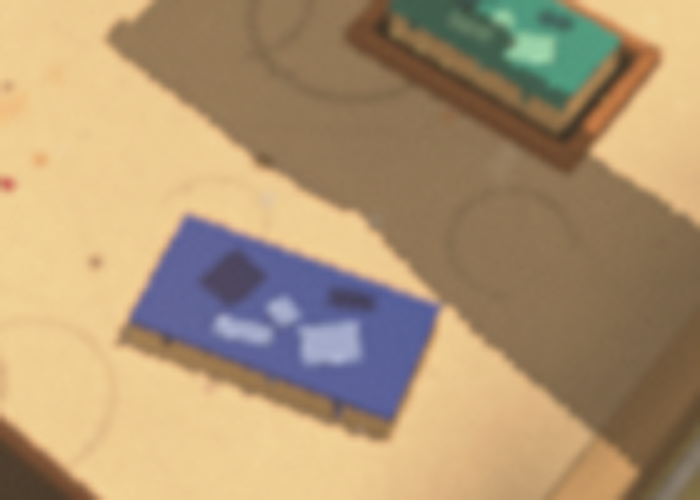

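carry_out(motion=[[100, [0, 0, 0], [0, 0, -7]], [100, [0, 0, 0], [0, 0, -7]], [100, [0, 0, 0], [0, 0, -0.9]], [100, [0.6, -3.2, 0], [0, 0, 0]], [100, [0.6, -3.4, 0], [0, 0, 0]], [100, [0.6, -3.4, 0], [0, 0, 0]], [100, [0.6, -3.4, 0], [0, 0, 0]], [100, [0.6, -3.4, 0], [0, 0, 0]], [100, [0.7, -3.05, 1], [0, 0, 0]], [100, [0, 0, 1], [0, 0, 0]]])

```text
t: 39.27
tcp_pos: [0.4842, 0.1974, 0.049]
tool_rot: [-3.131, -0.23, -0.002]
force: [0.1, -0.6, 0.1]
grip_width: 0.095
```

carry_out(motion=[[100, [0, 0, 1], [0, 0, 0]], [100, [0, 0, 0], [0, 0, 0]], [100, [0, 0, 0], [0, 0, 0]]])

```text
t: 39.52
tcp_pos: [0.4827, 0.1917, 0.0375]
tool_rot: [3.133, 0.224, -0.005]
force: [-0.1, 0.1, -0.2]
grip_width: 0.0952
```

```bash
python3 -c "
from h import *
plan(482.5,193.3,-24,8.3)"
```

```text
t 39.52 tcp [482.7 191.7  37.5] head 8.17 tilt 0.21 w 95.2 F [-0.14  0.11 -0.23] q [ 0.27 -0.03  2.06 -0.    1.12  1.7 ]
shift now cm [ 0.026 -0.161  6.152] turn z first -0.13
shift after turn cm [ 0.026 -0.161  6.152]
```

carry_out(motion=[[100, [0, -0.1, 1.5], [0, 0, 0]], [100, [0, 0, 2], [0, 0, 0]], [100, [0, 0, 1.5], [0, 0, 0]], [100, [0, 0, 0.8], [0, 0, 0]], [100, [0, 0, 0.3], [0, 0, 0]], [100, [0, 0, 0], [0, 0, 0]], [100, [0, 0, 0], [0, 0, 0]]])

```text
t: 40.1
tcp_pos: [0.4847, 0.1938, -0.0209]
tool_rot: [-3.133, -0.226, -0.002]
force: [0.7, 0.2, -0.7]
grip_width: 0.0946
```

carry_out(motion=[[45, [0, 0, 0], [0, 0, 0]], [45, [0, 0, 0], [0, 0, 0]], [45, [0, 0, 0], [0, 0, 0]], [45, [0, 0, 0], [0, 0, 0]], [45, [0, 0, 0], [0, 0, 0]], [45, [0, 0, 0], [0, 0, 0]], [45, [0, 0, 0], [0, 0, 0]], [45, [0, 0, 0], [0, 0, 0]], [45, [0, 0, 0], [0, 0, 0]]])

```text
t: 40.85
tcp_pos: [0.484, 0.194, -0.0216]
tool_rot: [3.133, 0.227, 0.0]
force: [-0.3, -0.1, 2.4]
grip_width: 0.0637
```

carry_out(motion=[[45, [0, 0, -0.3], [0, 0, 0]], [45, [0, 0, -0.7], [0, 0, 0]], [45, [0, 0, -1.5], [0, 0, 0]], [45, [0, 0, -2.5], [0, 0, 0]], [45, [0, 0, -1], [0, 0, 0]], [45, [0, 0, 0], [0, 0, 0]], [45, [0, 0, 0], [0, 0, 0]]])

```text
t: 41.43
tcp_pos: [0.4842, 0.1942, 0.0386]
tool_rot: [-3.133, -0.227, -0.002]
force: [0.5, 0.4, -2.8]
grip_width: 0.0638
```

```bash
python3 -c "
from h import *
plan(506.5,357.3,38,-9.2);save('x','scene')"
```

```text
t 41.43 tcp [484.2 194.2  38.6] head 8.28 tilt 0.08 w 63.8 F [ 0.52  0.43 -2.82] q [ 0.28 -0.03  2.05  0.    1.12  1.7 ]
shift now cm [  4.553 -15.824   0.074] turn z first 17.48
shift after turn cm [ -0.412 -16.461   0.074]
```

View pics/x_scene.png

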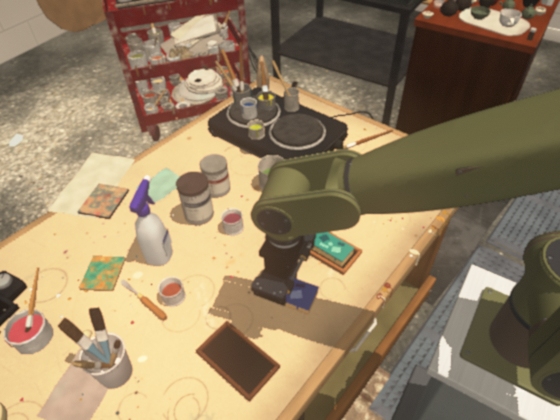

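carry_out(motion=[[45, [0, 0, 0], [0, 0, 6]], [45, [0, 0, 0], [0, 0, 6]], [45, [0, 0, 0], [0, 0, 5.5]], [45, [0, -1.4, 0], [0, 0, 0]], [45, [0, -2.4, 0], [0, 0, 0]], [45, [-0.1, -3, 0], [0, 0, 0]], [45, [-0.1, -3, 0], [0, 0, 0]], [45, [-0.1, -3, 0], [0, 0, 0]], [45, [0, -2.4, 0], [0, 0, 0]], [45, [0, -1.3, 0], [0, 0, 0]]])

```text
t: 42.32
tcp_pos: [0.5065, 0.3602, 0.0367]
tool_rot: [3.132, -0.247, -0.002]
force: [0.2, -0.3, -2.7]
grip_width: 0.0633
```

carry_out(motion=[[45, [0, 0, 1], [0, 0, 0]], [45, [0, 0, 1.5], [0, 0, 0]], [45, [0, 0, 0.5], [0, 0, 0]], [45, [0, 0, 0], [0, 0, 0]], [45, [0, 0, 0], [0, 0, 0]]])

```text
t: 42.73
tcp_pos: [0.5065, 0.3561, 0.007]
tool_rot: [3.13, -0.253, -0.003]
force: [0.2, -0.2, -3.1]
grip_width: 0.0638
```

```bash
python3 -c "
from h import *
plan(507.5,357.3,-17,-9.2)
f=save('y','scene')
cv2.imwrite('pics/y7.png',cv2.resize(f['pixels'][280:410,170:310,::-1],None,fx=4,fy=4,interpolation=cv2.INTER_CUBIC))"
```

```text
t 42.73 tcp [506.5 356.1   7. ] head -9.24 tilt 0.14 w 63.8 F [ 0.16 -0.16 -3.05] q [ 0.53  0.22  1.85 -0.    1.08  2.26]
shift now cm [ 0.08  -0.139  2.404] turn z first -0.04
shift after turn cm [ 0.081 -0.139  2.404]
```

View pics/y7.png

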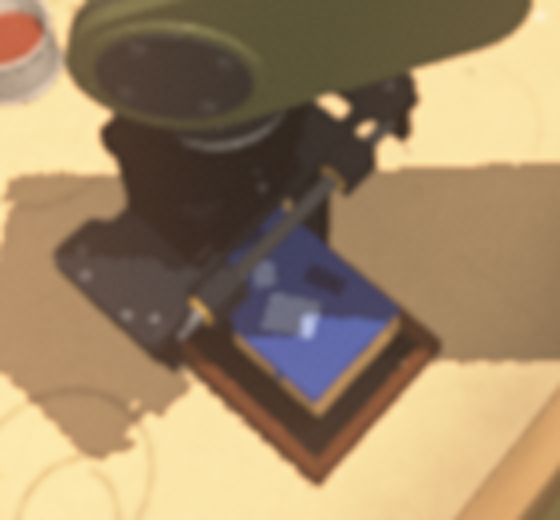

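carry_out(motion=[[45, [0, -0.1, 0.7], [0, 0, 0]], [45, [0, 0, 0.7], [0, 0, 0]], [45, [0, 0, 0.5], [0, 0, 0]], [45, [0, 0, 0.2], [0, 0, 0]], [45, [0, 0, 0.1], [0, 0, 0]], [45, [0, 0, 0], [0, 0, 0]], [45, [0, 0, 0], [0, 0, 0]]])

```text
t: 43.37
tcp_pos: [0.5076, 0.3584, -0.0137]
tool_rot: [-3.131, 0.252, -0.0]
force: [-0.5, 0.1, -1.9]
grip_width: 0.0636
```

carry_out(motion=[[45, [0, 0, 0.1], [0, 0, 0]], [45, [0, 0, 0], [0, 0, 0]], [45, [0, 0, 0], [0, 0, 0]]])

```text
t: 43.62
tcp_pos: [0.5076, 0.3584, -0.0146]
tool_rot: [-3.131, 0.252, -0.0]
force: [-0.4, -0.2, -2.7]
grip_width: 0.0636
```

carry_out(motion=[[45, [0, 0, 0.1], [0, 0, 0]], [45, [0, 0, 0], [0, 0, 0]], [45, [0, 0, 0], [0, 0, 0]]])

```text
t: 43.87
tcp_pos: [0.5074, 0.3583, -0.0158]
tool_rot: [3.131, -0.252, -0.0]
force: [0.6, -0.3, -2.7]
grip_width: 0.064
```

```bash
python3 -c "
from h import *
plan(507.5,357.3,-17,-9.2)
f=save('z','scene')
cv2.imwrite('pics/z7.png',cv2.resize(f['pixels'][280:410,170:310,::-1],None,fx=4,fy=4,interpolation=cv2.INTER_CUBIC))"
```

```text
t 43.87 tcp [507.4 358.3 -15.8] head -9.21 tilt 0.01 w 64.0 F [ 0.57 -0.3  -2.66] q [0.53 0.25 1.85 0.   1.04 2.26]
shift now cm [0.027 0.102 0.116] turn z first -0.01
shift after turn cm [0.027 0.102 0.116]
```

View pics/z7.png

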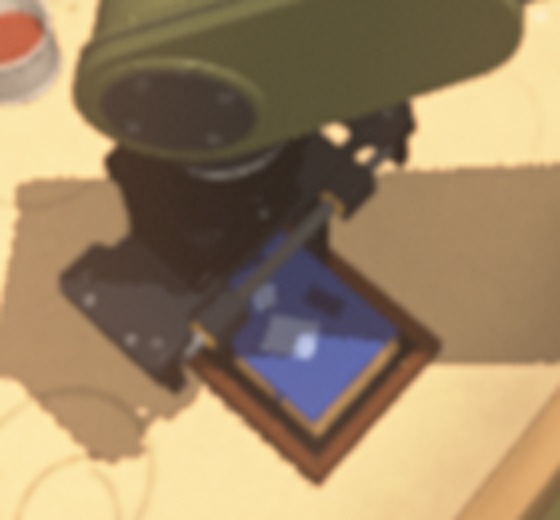

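carry_out(motion=[[45, [0, 0, 0.1], [0, 0, 0]], [45, [0, 0, 0], [0, 0, 0]], [45, [0, 0, 0], [0, 0, 0]]])

```text
t: 44.17
tcp_pos: [0.5074, 0.3583, -0.0169]
tool_rot: [3.131, -0.252, -0.0]
force: [0.1, -0.2, -1.9]
grip_width: 0.0637
```

carry_out(motion=[[45, [0, 0, 0.1], [0, 0, 0]], [45, [0, 0, 0], [0, 0, 0]], [45, [0, 0, 0], [0, 0, 0]]])

```text
t: 44.42
tcp_pos: [0.5077, 0.3584, -0.0175]
tool_rot: [-3.131, 0.252, -0.0]
force: [-0.1, 0.2, -1.0]
grip_width: 0.0639
```

Touching (load coming off, at the predicted −17.6). Release.

carry_out(motion=[[95, [0, 0, 0], [0, 0, 0]], [95, [0, 0, 0], [0, 0, 0]], [95, [0, 0, 0], [0, 0, 0]], [95, [0, 0, 0], [0, 0, 0]], [95, [0, 0, 0], [0, 0, 0]], [95, [0, 0, 0], [0, 0, 0]], [95, [0, 0, 0], [0, 0, 0]], [95, [0, 0, -1], [0, 0, 0]], [95, [0, 0, -2], [0, 0, 0]], [95, [0, 0, -4], [0, 0, 0]]])

```text
t: 45.25
tcp_pos: [0.5037, 0.3561, 0.048]
tool_rot: [3.125, -0.252, -0.014]
force: [0.0, 0.4, -0.3]
grip_width: 0.0903
```

carry_out(motion=[[95, [0, 0, -4], [0, 0, 0]], [95, [0, 2, -3], [0, 0, 0]], [95, [0, 3.5, 0], [0, 0, 0]], [95, [0, 3.5, 0], [0, 0, 0]], [95, [0, 3.5, 0], [0, 0, 0]], [95, [0, 3.5, 0], [0, 0, 0]], [95, [0, 2, 0], [0, 0, 0]], [95, [0, 0, 0], [0, 0, 0]], [95, [0, 0, 0], [0, 0, 0]]])

```text
t: 46.0
tcp_pos: [0.4789, 0.1802, 0.1232]
tool_rot: [-3.13, 0.255, -0.002]
force: [-0.5, -0.3, -0.1]
grip_width: 0.0902
```

```bash
python3 -c "
from h import *
plan(507.5,357.3,-17,-9.2)
f=save('A','top');g=save('A','scene')
for q in nets.cut_out('panel_60','top')[:5]: print(round(q['score'],2),*rect(f,q['pixels'],.03))
for n in('plum_tin','orange_tin'): print(n,nets.mark_of(n,'top')[0]['centre'])
cv2.imwrite('pics/A7.png',cv2.resize(f['pixels'][195:290,100:300,::-1],None,fx=4,fy=4,interpolation=cv2.INTER_CUBIC))"
```

```text
t 46.0 tcp [478.9 180.2 123.2] head -9.33 tilt 0.09 w 90.2 F [-0.46 -0.33 -0.11] q [ 0.25 -0.15  2.01  0.    1.28  1.99]
shift now cm [ -0.071 -17.927  14.034] turn z first -0.13
shift after turn cm [ -0.031 -17.927  14.034]
0.92 [474.8  -7.6] [109.2  58.2] -6.5 [475.1  -8.5] 961
0.88 [ 472.  -342.1] [61.1 45.3] -19.0 [ 471.6 -342.2] 427
0.74 [508.3 356. ] [134.5  70.7] -8.2 [528.4 360.5] 862
0.65 [ 526.4 -171.9] [84.8 50.8] 22.6 [ 526.5 -172.2] 659
0.22 [731.1 309.2] [69.5 55.7] 45.7 [731.6 308.8] 516
plum_tin [154.0, 251.5]
orange_tin [151.0, 158.3]
```

View pics/A_scene.png

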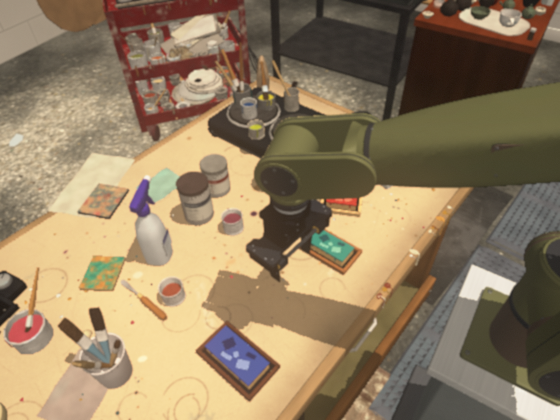

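View pics/A7.png

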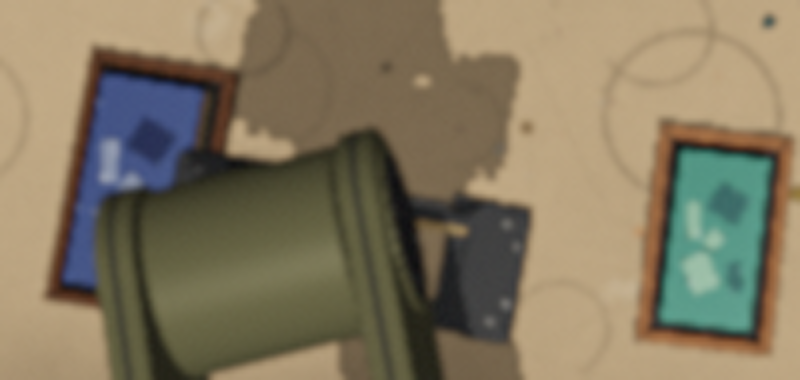

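```bash
python3 -c "
from h import *
print(env.finish_job())"
```

```text
the job is handed in; nothing more can be done
None
```

All four panels are lying face up in their own frames, and I handed the job in at about 46 s of the 128 s allowed. No verdict was reported.

**Last checks:**
- **Position:** from the top camera, every panel's centre came out within about 2.5 mm of its frame's centre. Every long side came out within about 2° of its frame's.
- **Flatness:** I judged this by eye, and all four look flat. The dark blue panel was partly hidden by the arm in the last top view, so its measurement is the weakest, but the scene view shows it seated in its frame.
- **Tins:** both are standing where they started.
- **Arm:** it was about 0.12 m up and clear of everything.

**What disagreed or failed:**
- **Finger length:** the real fingertips end about 39 mm short of the stated TCP. My first two closes on the yellow panel therefore shut on air above it, without moving the stack.
- **Fix:** I touched the top of the yellow panel with shut fingers to measure the offset, pressing with at most about 19 N vertically (21 N in all). I used that offset for every grasp. The panels then met the frame floors within a millimetre of the predicted heights.
- **Networks:** they mixed up panels and frames of different sizes, so I told them apart by measured size and colour.
- **Cameras:** the two views differed by about 3 mm on the stack, so I aimed between them for the last three panels.

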